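Load the label-roll stand

TASK

Load the label stand: thread the narrow label roll onto the level rod and push it back to the upright plate, then slip the square end cap onto the rod in front of it, behind the thicker button at the rod's free end. Let both hang freely on the rod, and leave the wide label roll where it rests.

Things in the scene. Friction and masses are not known exactly. Their poses are not given: they have to be found in the camera images.
- rod (a point): Point on the axis of the fixed bare-metal label stand's level rod, 80 mm up. y: along the rod to its free end; z: up. Along y from here: face of the upright back plate (60 wide, 100 mm high) at -45 mm; rod 12 mm thick from there to +55 mm; button 18 mm thick from +55 to +67 mm, the rod's end. Base slab 80 x 130, 10 mm high.
- narrow_roll_center (a point): Centre of the narrow white paper label roll: rigid ring 64 mm across, 40 mm wide along y (level, the hole's axis), 0.12 kg; through hole 40 mm. It lies on its rim, centre 41 mm up, in a plywood rest 52 mm across and 15 mm high, so it can be gripped across its diameter from above. Either end first. Hung on the rod, its centre is 14 mm below the rod's axis.
- end_cap_center (a point): Centre of the end cap: white plastic block 56 x 56 mm, 30 mm thick along y (level, the hole's axis), 0.09 kg, standing on one edge on the counter, centre 28 mm up. Round through hole 36 mm in its middle. Grip it across its 56 mm width. Either face first. Hung on the rod, its centre is 12 mm below the rod's axis.
- wide_roll_center (a point): Centre of the wide white paper label roll: like the narrow one (64 mm across, 40 mm hole) but 64 mm wide along y, in its own rest. Not needed; it stays where it is.
There are look-alikes about, which are no part of the job. Leave any purple or turquoise look-alike of the part that bears narrow_roll_center alone.

How it is judged:
By the outcome, as a careful person would: the job done as asked, in the order asked, and still so for the second after the job is handed in, with the robot touching nothing.
It also fails if it takes over 62 s, if anything falls off the work surface, if the arm or the gripper's body presses on something with over 40 N, if the wrist force passes 120 N, or if a joint passes its speed limit or range.

ROBOT

A 6-joint arm with a two-finger parallel gripper is mounted at the origin on a cart in front of the work surface, level with it; the furniture and walls round the work are solid. World frame = base frame: x ahead of the robot, y to its left, z up, the work surface at z = 0. Lengths are in m, angles in rad, forces in N, time in s.
With the tool pointing down it reaches from about 0.35 to 0.775 m from the base axis. Payload 7.3 kg.
Tool frame: the origin (TCP) lies between the finger pads; the fingertips stand robot.tcp_to_tips ahead of it and the grasp point (between the pads) lies 2 mm behind it (robot.tcp_to_tips is the distance from the TCP to the fingertips, in m); y points along the fingers, x is the direction in which the jaws open and shut, and the axes are right-handed (so a half turn about y gives the same grasp; the last joint's range is limited). The gripper opens to 92 mm and grips with 3 to 60 N. Pads are 19 mm wide; open, the fingers measure 130 mm over their backs; the gripper's body (75 mm by 190 mm) begins 47 mm behind the grasp point.
Start: joints at [-0.146, 0.342, 1.524, -0, 1.275, -0.146], TCP at [0.525, 0, 0.205] pointing down, gripper open.
Joint ranges: [-2.53, 2.53], [-0.77, 2.02], [0.04, 2.7], [-1, 4.14], [0.28, 2.66], [-3.11, 3.11]. Speed limits (rad/s): [2.57, 2.57, 3.14, 3.14, 3.14, 3.14].

INTERFACE

Orientations are given as [roll, pitch, yaw] about the fixed x, y, z axes, in that order (R = Rz(yaw) Ry(pitch) Rx(roll)).
In Python, from cell import status, read_camera, get_calibration, robot gives the robot as it stands.
- The arm moves only by the shell command python3 -m creep 'ROWS' [FORCE]. ROWS is JSON, a list of rows, each an object of numbers: "dx", "dy", "dz": the shift along the tool's x, y, z in m; "rx", "ry", "rz": the turn, a rotation vector about the tool's x, y, z in rad; "gripper": the opening, from 0 (shut) to 1 (fully open). A call has 1 to 20 rows; each row is the pose to reach, as a shift and turn from the pose commanded when the call began, along the tool's axes at that moment; what a row does not reach only later rows make up. A row lasts 1/8 s, in which the tool goes at most 62.5 mm and 10.7 degrees, less where a joint would pass 70% of its speed; a pose out of reach is approached as far as the arm can. A call with a gripper value outside its range is refused whole. The fingers move at their own pace and stop on an object; FORCE is the grip in N (left out, the last holds). Time passes only in rows, so rows that repeat a pose let the fingers close. It gives the time, the measured TCP pose, the force and the opening at its end, in the units of the state.
- status.observe(): the state, without advancing time (a new reading comes with each control period).
- read_camera(name): name is "scene" or "side" or "wrist"; returns (picture, depth): 420x560x3 uint8, red, green, blue; 420x560 float32, m along the optical axis (not along the pixel's ray), 0 where there is no reading.
- get_calibration(name): a dict with "fx", "fy", "cx", "cy" (pixels), "D" ([k1, k2, p1, p2, k3] as OpenCV has them; the pictures are not rectified), "xyz" and "rotation" of the camera in the world; the wrist camera has in their place "mount" (4x4, takes a point from camera to tool coordinates, whose origin is the TCP and whose axes are the tool frame's). Camera axes: x right, y down, z forward; pixel columns grow to the right and rows downward; lengths in m; the calibration is good to about 2 mm. A picture is of the moment at which its call begins: read the wrist's pose just before it. get_calibration takes no time and is no camera call.
- robot.hand_in(): hands the job in, once; it reports no verdict.
The state is a dict: "time": time; "qpos": joint angles; "qvel": joint speeds; "joint_efforts": joint torques, N m; "tool_pos": TCP position; "tool_rot": TCP orientation; "contact_force": force on the tool from outside, world axes, zero at the start; "torque": the same for the moment, N m; "opening": finger opening in m.
Only numpy, scipy, OpenCV 4.12 (cv2) and the standard library are available. Lean on these libraries where they do the work, as an engineer would, in place of code of your own. Each camera call takes 0.05 s, during which the arm holds its last target.

## Working session

There is one attempt and no reset: what is moved stays moved. The work goes in short steps, Python scripts to look and compute and a shell command to move; the robot and the scene stay as the last step left them, time stands still between calls to the robot, and variables do not carry over. Pictures are saved under pics/ and viewed, and the job is handed in when it is done.

```bash
ls; mkdir -p pics
cat > h.py <<'E'
import numpy as np,cv2,json
from cell import status,read_camera,get_calibration,robot
from scipy.spatial.transform import Rotation as R
def grab(n,tag):
    s=status.observe(); p,d=read_camera(n); c=get_calibration(n)
    np.savez(f'pics/{tag}.npz',p=p,d=d,pos=s['tool_pos'],rot=s['tool_rot'])
    cv2.imwrite(f'pics/{tag}.png',p[:,:,::-1])
def pose(n,tag):
    z=np.load(f'pics/{tag}.npz');c=get_calibration(n)
    if n=='wrist':
        T=np.eye(4);T[:3,:3]=R.from_euler('xyz',z['rot']).as_matrix();T[:3,3]=z['pos']
        M=T@np.array(c['mount'])
        return M[:3,:3],M[:3,3],c,z
    r=np.array(c['rotation']); 
    if r.shape!=(3,3): r=R.from_euler('xyz',r).as_matrix()
    return r,np.array(c['xyz']),c,z
def ray(n,tag,u,v):
    r,o,c,z=pose(n,tag)
    K=np.array([[c['fx'],0,c['cx']],[0,c['fy'],c['cy']],[0,0,1.]])
    q=cv2.undistortPoints(np.array([[[u,v]]],float),K,np.array(c['D']))[0,0]
    return o,r@np.array([q[0],q[1],1.]),z
def pt(n,tag,u,v):
    o,d,z=ray(n,tag,u,v); return o+d*z['d'][int(round(v)),int(round(u))]
def onz(n,tag,u,v,h):
    o,d,z=ray(n,tag,u,v); return o+d*(h-o[2])/d[2]
def tri(*a):
    A=np.zeros((3,3));b=np.zeros(3)
    for x in a:
        o,d,_=ray(*x);d=d/np.linalg.norm(d);P=np.eye(3)-np.outer(d,d);A+=P;b+=P@o
    X=np.linalg.solve(A,b)
    res=[np.linalg.norm((np.eye(3)-np.outer(d/np.linalg.norm(d),d/np.linalg.norm(d)))@(X-o)) for o,d,_ in (ray(*x) for x in a)]
    return X,res
def cloud(n,tag):
    r,o,c,z=pose(n,tag)
    K=np.array([[c['fx'],0,c['cx']],[0,c['fy'],c['cy']],[0,0,1.]])
    h,w=z['d'].shape;uv=np.stack(np.meshgrid(np.arange(w),np.arange(h)),-1).reshape(-1,1,2).astype(float)
    q=cv2.undistortPoints(uv,K,np.array(c['D']))[:,0]
    P=np.c_[q,np.ones(len(q))]*z['d'].reshape(-1,1)
    return (P@r.T+o).reshape(h,w,3),z['d']>0
def crop(tag,u0,v0,u1,v1,k,out):
    p=cv2.imread(f'pics/{tag}.png')[v0:v1,u0:u1]
    cv2.imwrite(f'pics/{out}.png',cv2.resize(p,None,fx=k,fy=k,interpolation=cv2.INTER_CUBIC))
E
python3 - <<'E'
from h import *
print(status.observe()); print(robot.tcp_to_tips)
for n in('scene','side','wrist'):
    grab(n,n+'0'); print(get_calibration(n))
E
```

```text
pics
{'time': 0.0, 'qpos': array([-1.45992755e-01,  3.42708643e-01,  1.52504238e+00,  1.06834325e-06,
        1.27539448e+00, -1.45970497e-01]), 'qvel': array([ 4.57153208e-05,  1.51895856e-03, -6.88801017e-04,  5.43648703e-05,
       -1.42108776e-03, -5.17402504e-04]), 'joint_efforts': array([ 7.61924657e-04, -4.31245601e+01, -2.44219762e+01,  7.17750052e-02,
        5.59406646e-02, -1.04314388e-04]), 'tool_pos': array([5.24547762e-01, 9.29102238e-05, 2.03843451e-01]), 'tool_rot': array([-1.57056945e+00,  1.53618403e-03, -2.23956854e-05]), 'contact_force': array([ 0.03369397, -0.54592798,  0.06967192]), 'torque': array([ 0.08196452, -0.019686  , -0.03463802]), 'opening': 0.09174930634921226}
0.017
{'fx': 444.84686023404123, 'fy': 444.84686023404123, 'cx': 278.00340725118997, 'cy': 203.80359153011977, 'D': array([-0.13280195,  0.        ,  0.        ,  0.        ,  0.        ]), 'xyz': array([-0.01911251,  0.74427187,  0.77441846]), 'rotation': array([-2.38821759,  0.01621155, -2.13752774])}
{'fx': 401.82856766125053, 'fy': 401.82856766125053, 'cx': 280.8196138677697, 'cy': 209.21039405172363, 'D': array([-0.07347023,  0.        ,  0.        ,  0.        ,  0.        ]), 'xyz': array([0.32600831, 1.10056702, 0.57263408]), 'rotation': array([-2.1661261 ,  0.01137008, -2.91833823])}
{'fx': 310.64866943217925, 'fy': 310.64866943217925, 'cx': 274.35255028048, 'cy': 207.83004506291098, 'D': array([-0.04107641,  0.        ,  0.        ,  0.        ,  0.        ]), 'mount': array([[ 9.99999949e-01,  1.54338841e-04, -2.78287018e-04,
         7.01617052e-04],
       [ 3.10004959e-04, -2.75057930e-01,  9.61427605e-01,
        -1.81346940e-01],
       [ 7.18405713e-05, -9.61427642e-01, -2.75057964e-01,
         7.38811493e-02],
       [ 0.00000000e+00,  0.00000000e+00,  0.00000000e+00,
         1.00000000e+00]])}
```

View pics/scene0.png

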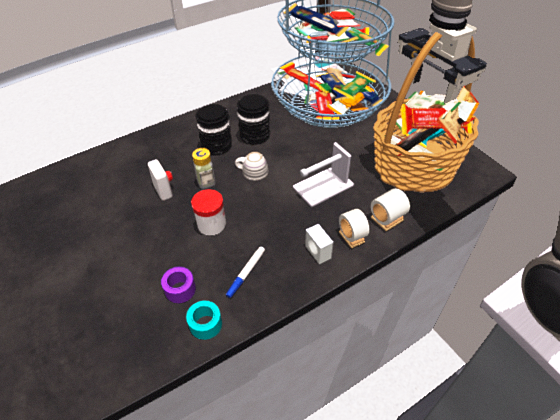

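View pics/side0.png

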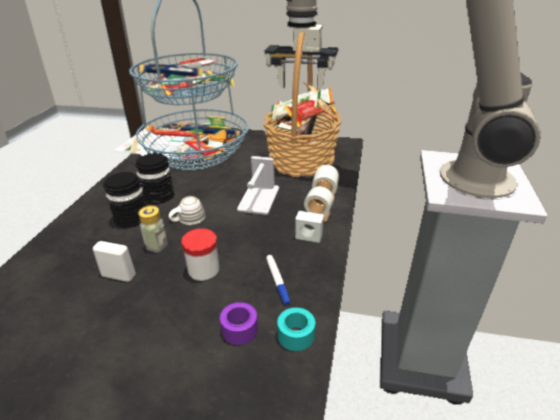

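View pics/wrist0.png

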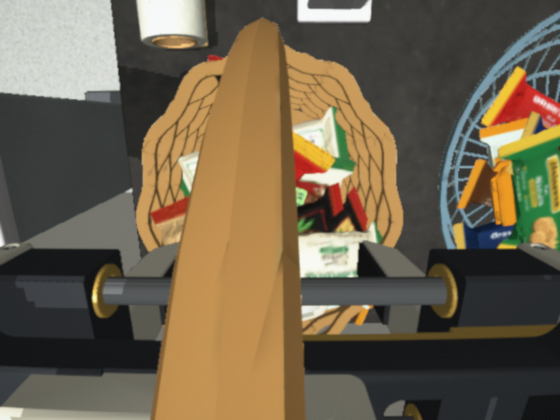

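Scene view: cap (318,243), narrow roll in its rest (353,226), wide roll (390,210), stand with rod (303–340,165), and purple (178,284) and turquoise (204,320) look-alikes. The basket handle is close to the gripper. Next I enlarge and measure.

Run:
```python
from h import *
crop('scene0',285,135,425,275,4,'c1'); crop('side0',220,140,360,260,5,'c2')
for n,t in(('scene','scene0'),('side','side0')):
    P,m=cloud(n,t)
    sel=m&(P[...,2]>0.02)&(P[...,0]>0.2)&(P[...,0]<0.8)&(P[...,1]>0)&(P[...,1]<.6)
    h=np.zeros((420,560,3),np.uint8)
    # topdown map of height
    mp=np.zeros((600,600),np.float32)
    a=P[sel]; i=((a[:,0]-.2)*1000).astype(int);j=((a[:,1])*1000).astype(int)
    ok=(i<600)&(j<600)
    np.maximum.at(mp,(i[ok],j[ok]),a[ok,2])
    cv2.imwrite(f'pics/top_{n}.png',cv2.applyColorMap(np.clip(mp*255/0.35,0,255).astype(np.uint8),cv2.COLORMAP_JET))
for n,t,u,v in [('scene','scene0',318,243),('scene','scene0',353,226),('scene','scene0',390,210),('scene','scene0',303,172),('scene','scene0',344,160),('scene','scene0',436,36),('side','side0',298,40)]: print(u,v,pt(n,t,u,v))
```

```text
318 243 [0.41650041 0.38415384 0.05840602]
353 226 [0.408235   0.30034196 0.06572899]
390 210 [0.39853485 0.20543972 0.06692685]
303 172 [0.58490783 0.30566103 0.08506948]
344 160 [-0.01911251  0.74427187  0.77441846]
436 36 [0.51473524 0.03773329 0.37515486]
298 40 [0.52257419 0.04948677 0.3645823 ]
```

View pics/c1.png

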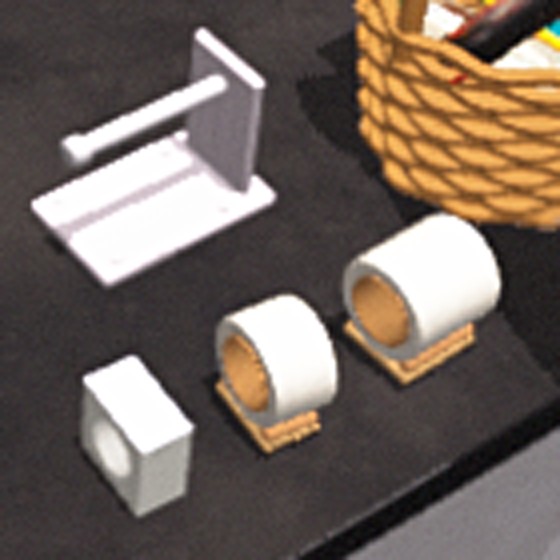

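View pics/c2.png

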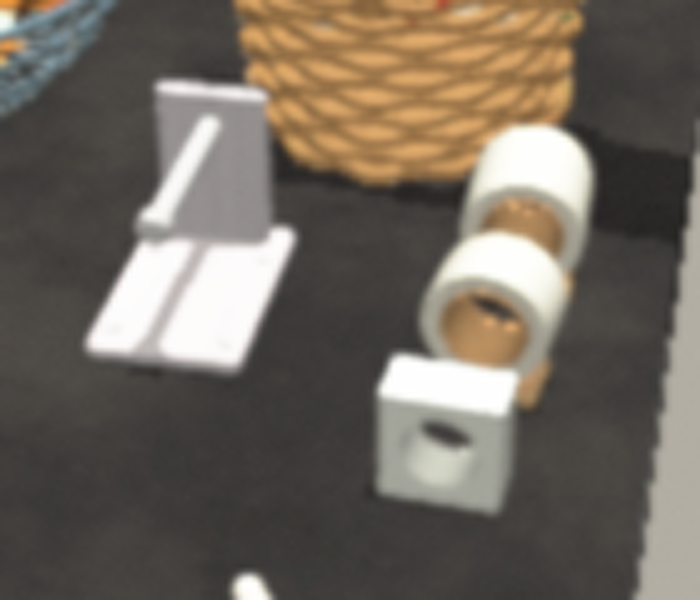

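View pics/top_scene.png

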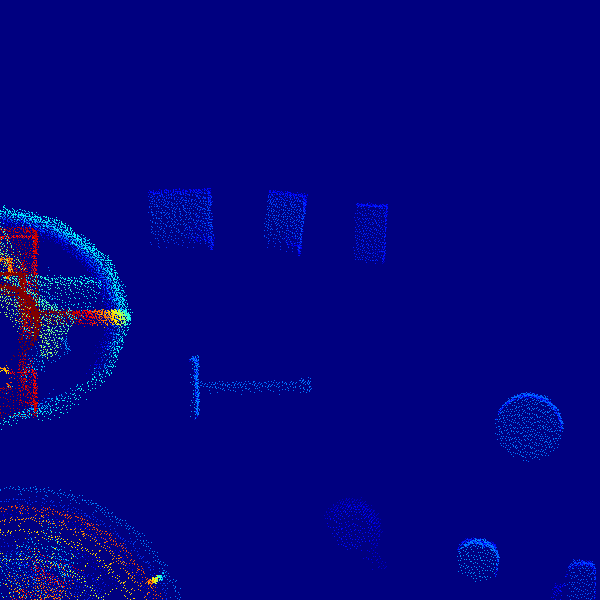

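View pics/top_side.png

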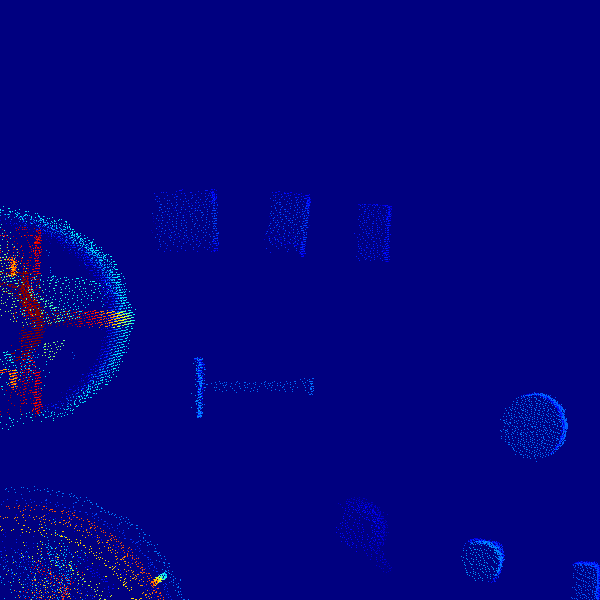

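Run:
```python
from h import *
import itertools
crop('scene0',360,0,520,190,4,'c3'); crop('side0',220,0,380,190,4,'c4')
im=np.zeros((600,600,3),np.uint8)
for n,t,c in(('scene','scene0',(0,255,0)),('side','side0',(0,128,255)),('wrist','wrist0',(255,0,255))):
    P,m=cloud(n,t)
    col=np.load(f'pics/{t}.npz')['p'].astype(int)
    s=m&(P[...,0]>.46)&(P[...,0]<.57)&(P[...,2]>0.02)&(P[...,2]<.6)&(np.abs(P[...,1])<.25)
    a=P[s]; cc=col[s]
    br=(cc[:,0]>100)&(cc[:,0]>cc[:,2]*2)&(cc[:,1]>cc[:,2]*1.3)&(cc[:,1]<cc[:,0]*.85)
    for q,b in zip(a,br):
        u=int((q[1]+.25)*1200);v=int(599-q[2]*1000)
        cv2.circle(im,(u,v),1,c if b else (90,90,90),-1)
    b=a[br]; h=b[b[:,2]>.2]
    print(n,len(h))
    for y in np.arange(-.14,.16,.02):
        k=h[abs(h[:,1]-y)<.01]
        if len(k)>3: print(round(y,2),'x',k[:,0].min().round(3),k[:,0].max().round(3),'z',k[:,2].min().round(3),k[:,2].max().round(3),len(k))
cv2.imwrite('pics/yz.png',im)
```

```text
scene 822
-0.14 x 0.51 0.516 z 0.2 0.213 10
-0.12 x 0.511 0.523 z 0.2 0.301 13
-0.1 x 0.509 0.517 z 0.289 0.332 59
-0.08 x 0.509 0.515 z 0.324 0.345 16
0.02 x 0.511 0.57 z 0.311 0.379 26
0.04 x 0.51 0.57 z 0.303 0.38 92
0.06 x 0.509 0.525 z 0.321 0.366 119
0.08 x 0.51 0.524 z 0.288 0.344 147
0.1 x 0.51 0.527 z 0.205 0.31 205
0.12 x 0.509 0.525 z 0.2 0.258 135
side 378
-0.12 x 0.515 0.519 z 0.204 0.259 34
0.02 x 0.538 0.568 z 0.319 0.324 23
0.04 x 0.512 0.523 z 0.365 0.377 24
0.06 x 0.512 0.524 z 0.337 0.368 48
0.08 x 0.512 0.523 z 0.307 0.345 65
0.1 x 0.513 0.522 z 0.255 0.315 78
0.12 x 0.512 0.526 z 0.201 0.268 102
wrist 5151
0.02 x 0.476 0.553 z 0.309 0.32 156
0.04 x 0.477 0.479 z 0.308 0.314 121
0.06 x 0.513 0.529 z 0.33 0.335 60
0.08 x 0.513 0.529 z 0.291 0.334 3862
0.1 x 0.515 0.529 z 0.259 0.311 952
```

View pics/c3.png

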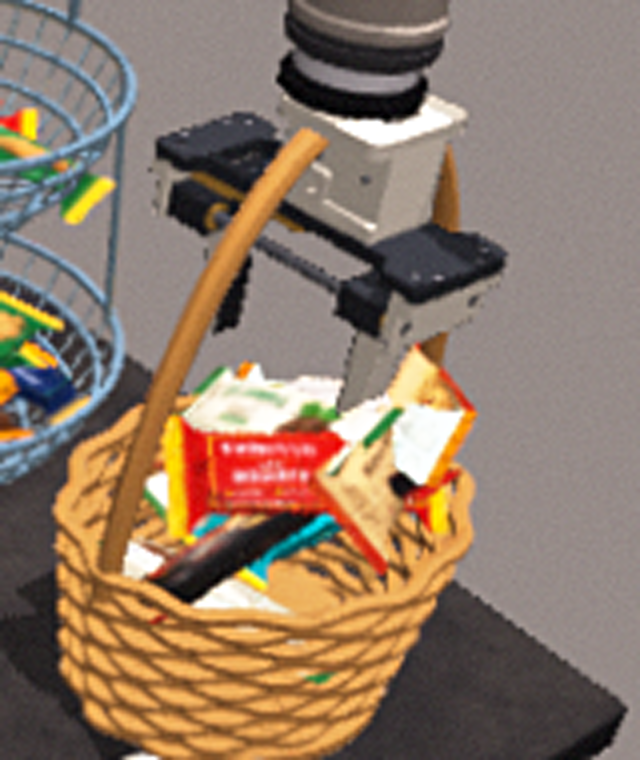

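View pics/yz.png

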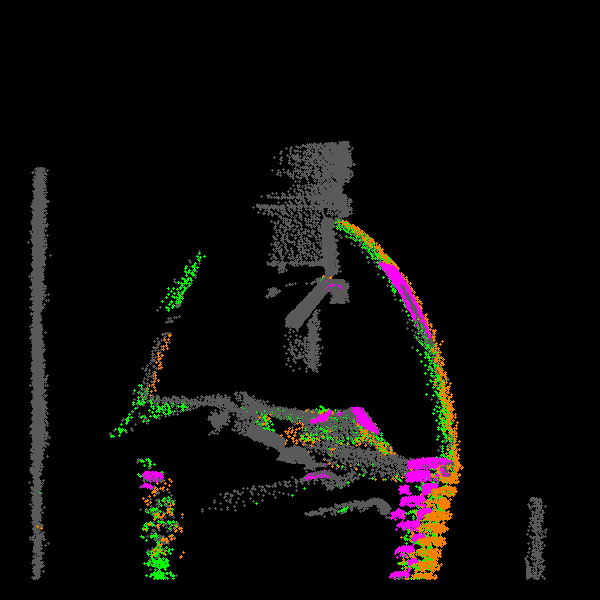

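View pics/c4.png

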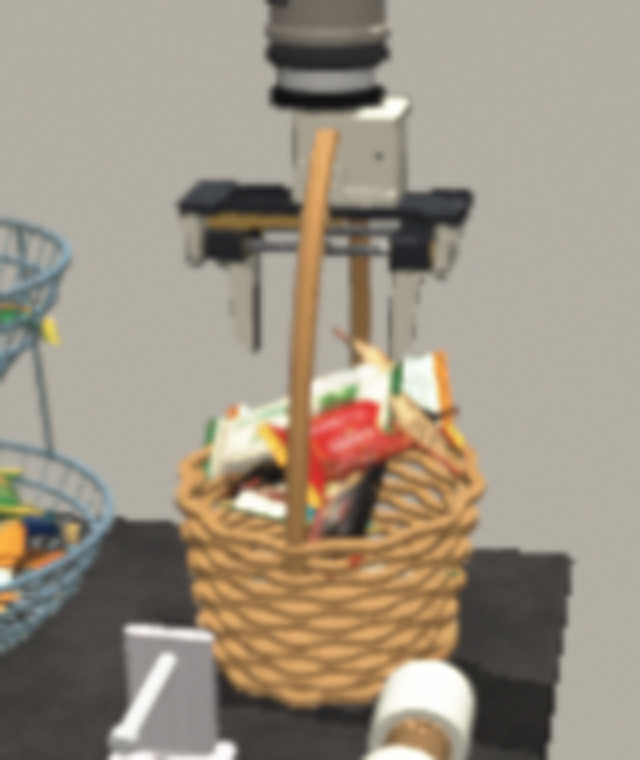

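Run:
```python
from h import *
for n,t in(('scene','scene0'),('side','side0'),('wrist','wrist0')):
    P,m=cloud(n,t)
    print(n)
    for x in np.arange(.36,.62,.02):
        s=m&(abs(P[...,0]-x)<.01)&(abs(P[...,1])<.045)&(P[...,2]>.03)&(P[...,2]<.45)
        z=np.sort(P[...,2][s]); 
        if len(z)>5: print(round(x,2),np.round(np.percentile(z,[0,10,30,50,70,90,100]),3),len(z))
def planes(): pass
# objects from scene clouds
for n,t in(('scene','scene0'),('side','side0')):
    P,m=cloud(n,t);x,y,z=P[...,0],P[...,1],P[...,2]
    def med(s): return np.round(np.median(P[s],0),4),int(s.sum())
    print(n,'counter',np.median(z[m&(abs(x-.5)<.02)&(abs(y-.37)<.04)]))
    for nm,bx in dict(narrow=(.38,.46,.25,.325),cap=(.39,.47,.345,.40),wide=(.37,.46,.13,.23)).items():
        s=m&(x>bx[0])&(x<bx[1])&(y>bx[2])&(y<bx[3])&(z>.03)
        a=P[s]; top=a[a[:,2]>np.percentile(a[:,2],97)-.003]
        print(nm,'min',a.min(0).round(3),'max',a.max(0).round(3),'top mean',top.mean(0).round(4),'topz')
        r=cv2.minAreaRect((a[a[:,2]>.045][:,:2]*1000).astype(np.float32)); print(r)
    s=m&(abs(x-.585)<.015)&(y>.21)&(y<.29)&(z>.06); a=P[s]; p=np.polyfit(a[:,1],a[:,0],1); print('rod x at .21,.31',np.polyval(p,[.21,.31]),'top z',np.percentile(a[:,2],[5,50,95]))
    s=m&(abs(x-.585)<.02)&(y>.28)&(y<.34)&(z>.06); print('rod ymax',np.percentile(y[s],[95,99,100]))
```

```text
scene
0.4 [0.106 0.111 0.131 0.134 0.135 0.137 0.139] 55
0.42 [0.03  0.046 0.074 0.099 0.125 0.183 0.338] 793
0.44 [0.031 0.16  0.18  0.307 0.327 0.335 0.338] 728
0.46 [0.157 0.18  0.187 0.262 0.316 0.335 0.338] 643
0.48 [0.084 0.153 0.246 0.35  0.384 0.424 0.45 ] 1443
0.5 [0.083 0.144 0.185 0.355 0.402 0.433 0.45 ] 1214
0.52 [0.085 0.179 0.306 0.363 0.398 0.433 0.449] 748
0.54 [0.087 0.166 0.183 0.333 0.401 0.429 0.443] 298
0.56 [0.082 0.12  0.161 0.237 0.307 0.334 0.428] 247
0.58 [0.084 0.148 0.266 0.31  0.32  0.334 0.337] 416
0.6 [0.03  0.064 0.149 0.316 0.334 0.336 0.337] 417
side
0.4 [0.109 0.111 0.131 0.135 0.136 0.137 0.137] 12
0.42 [0.031 0.05  0.084 0.11  0.136 0.322 0.335] 207
0.44 [0.034 0.162 0.179 0.307 0.327 0.334 0.335] 246
0.46 [0.155 0.178 0.237 0.28  0.312 0.333 0.335] 354
0.48 [0.109 0.163 0.201 0.332 0.366 0.394 0.449] 642
0.5 [0.134 0.173 0.306 0.358 0.399 0.434 0.45 ] 664
0.52 [0.114 0.181 0.309 0.384 0.411 0.438 0.45 ] 452
0.54 [0.111 0.307 0.354 0.395 0.418 0.44  0.45 ] 346
0.56 [0.084 0.121 0.143 0.307 0.331 0.426 0.45 ] 291
0.58 [0.112 0.13  0.235 0.272 0.30
[... 1377 characters left out ...]
768317
narrow min [0.392 0.265 0.03 ] max [0.457 0.31  0.075] top mean [0.4241 0.2888 0.0721] topz
((424.21234130859375, 287.9365234375), (40.896148681640625, 62.11642074584961), 84.80441284179688)
cap min [0.404 0.355 0.03 ] max [0.462 0.391 0.058] top mean [0.4331 0.3744 0.0554] topz
((432.51812744140625, 372.5631408691406), (35.36894989013672, 56.10795974731445), 88.35601043701172)
wide min [0.389 0.152 0.03 ] max [0.452 0.219 0.074] top mean [0.4217 0.1874 0.0719] topz
((420.89306640625, 185.20068359375), (61.60456466674805, 65.88628387451172), 1.1711941957473755)
rod x at .21,.31 [0.58597952 0.58558821] top z [0.07959694 0.08389678 0.08641377]
rod ymax [0.31294548 0.31309922 0.31310736]
```

```bash
python3 -m creep '[{"dy":-0.01}]'; python3 -m creep '[{"dy":-0.02},{"dy":-0.02}]'
```

```text
invalid input at $[0]: expected keys dx, dy, dz, rx, ry, rz, gripper
invalid input at $[0]: expected keys dx, dy, dz, rx, ry, rz, gripper
```

```bash
python3 -m creep '[{"dx":0,"dy":-0.01,"dz":0,"rx":0,"ry":0,"rz":0,"gripper":1}]'; python3 -m creep '[{"dx":0,"dy":-0.02,"dz":0,"rx":0,"ry":0,"rz":0,"gripper":1},{"dx":-0.015,"dy":-0.02,"dz":0,"rx":0,"ry":0,"rz":0,"gripper":1}]'
```

```text
time: 0.28
tool_pos: [0.5244, 0.0001, 0.214]
tool_rot: [-1.57, 0.002, -0.0]
contact_force: [-1.0, 0.1, -0.5]
opening: 0.0918
time: 0.52
tool_pos: [0.5113, -0.0002, 0.2365]
tool_rot: [-1.571, -0.004, 0.0]
contact_force: [-0.7, -0.3, -0.0]
opening: 0.0919
```

```bash
python3 -m creep '[{"dx":-0.05,"dy":0,"dz":0,"rx":0,"ry":0,"rz":0,"gripper":1},{"dx":-0.1,"dy":0,"dz":0,"rx":0,"ry":0,"rz":0,"gripper":1},{"dx":-0.11,"dy":0,"dz":0,"rx":0,"ry":0,"rz":0,"gripper":1},{"dx":-0.11,"dy":0,"dz":0.03,"rx":0,"ry":0,"rz":0,"gripper":1}]'
```

```text
time: 1.02
tool_pos: [0.4006, 0.0293, 0.2356]
tool_rot: [-1.571, -0.003, -0.003]
contact_force: [-0.2, -0.2, -0.1]
opening: 0.0918
```

```bash
python3 -m creep '[{"dx":0,"dy":0,"dz":0.04,"rx":0,"ry":0,"rz":0,"gripper":1},{"dx":0,"dy":0,"dz":0.08,"rx":0,"ry":0,"rz":0,"gripper":1},{"dx":0,"dy":0,"dz":0.13,"rx":0,"ry":0,"rz":0,"gripper":1},{"dx":0,"dy":0,"dz":0.18,"rx":0,"ry":0,"rz":0,"gripper":1},{"dx":0.01,"dy":0,"dz":0.23,"rx":0,"ry":0,"rz":0,"gripper":1},{"dx":0.022,"dy":0,"dz":0.28,"rx":0,"ry":0,"rz":0,"gripper":1},{"dx":0.022,"dy":0,"dz":0.28,"rx":0,"ry":0,"rz":0,"gripper":1},{"dx":0.022,"dy":0,"dz":0.28,"rx":0,"ry":0,"rz":0,"gripper":1}]'
python3 -c "
from h import *
grab('wrist','w1')"
```

```text
time: 2.02
tool_pos: [0.4222, 0.31, 0.2344]
tool_rot: [-1.571, 0.0, 0.0]
contact_force: [-0.5, -0.4, 0.4]
opening: 0.0919
```

View pics/w1.png

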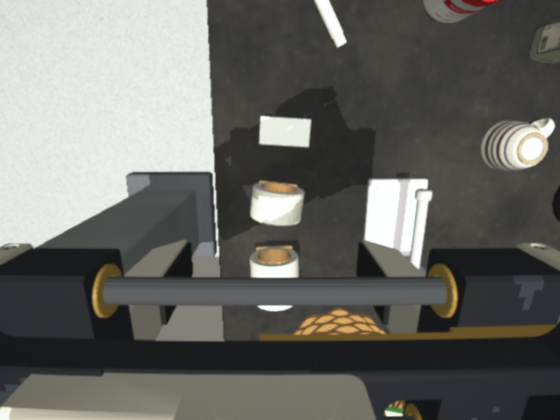

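Wrist view: cap top (285,131), narrow roll (277,203), wide roll (274,275), and the rod from its button (424,194) down to about (418,265). I take a second view nearer the stand.

```bash
python3 -m creep '[{"dx":0.04,"dy":0,"dz":0.01,"rx":0,"ry":0,"rz":0,"gripper":1},{"dx":0.08,"dy":0,"dz":0.03,"rx":0,"ry":0,"rz":0,"gripper":1},{"dx":0.08,"dy":0,"dz":0.03,"rx":0,"ry":0,"rz":0,"gripper":1},{"dx":0.08,"dy":0,"dz":0.03,"rx":0,"ry":0,"rz":0,"gripper":1}]'
python3 - <<'E'
from h import *
grab('wrist','w2')
crop('w1',240,100,320,250,4,'w1a');crop('w2',120,100,420,300,2.6,'w2a')
for t in('w1','w2'):
    P,m=cloud('wrist',t);x,y,z=P[...,0],P[...,1],P[...,2]
    print(t,'counter',np.median(z[m&(abs(x-.5)<.02)&(abs(y-.37)<.04)]))
    for nm,bx in dict(narrow=(.38,.46,.25,.325),cap=(.39,.47,.345,.40)).items():
        s=m&(x>bx[0])&(x<bx[1])&(y>bx[2])&(y<bx[3])&(z>.03)&(z<.1)
        a=P[s]; top=a[a[:,2]>np.percentile(a[:,2],97)-.003]
        print(nm,'min',a.min(0).round(3),'max',a.max(0).round(3),'top mean',top.mean(0).round(4))
        r=cv2.minAreaRect((a[a[:,2]>.045][:,:2]*1000).astype(np.float32)); print(r)
    s=m&(abs(x-.585)<.015)&(y>.23)&(y<.29)&(z>.06)&(z<.1); a=P[s]; p=np.polyfit(a[:,1],a[:,0],1); print('rod x at .21,.31',np.polyval(p,[.21,.31]),'top z',np.percentile(a[:,2],[5,50,95]))
    s=m&(abs(x-.585)<.02)&(y>.28)&(y<.34)&(z>.06)&(z<.1); print('rod ymax',np.percentile(y[s],[95,99,100]))
    s=m&(abs(x-.585)<.03)&(y>.18)&(y<.215)&(z>.093)&(z<.11); print('plate y',np.percentile(y[s],[1,50,99]) if s.any() else 0)
E
```

```text
time: 2.58
tool_pos: [0.5016, 0.3389, 0.2346]
tool_rot: [-1.571, 0.001, -0.001]
contact_force: [-0.7, -0.0, 0.4]
opening: 0.0918
w1 counter 0.34643948101214195
narrow min [0.392 0.263 0.03 ] max [0.459 0.307 0.076] top mean [0.4258 0.285  0.0737]
((425.8267517089844, 285.349365234375), (38.536529541015625, 63.048221588134766), 83.74895477294922)
cap min [0.406 0.355 0.055] max [0.463 0.386 0.06 ] top mean [0.4342 0.3708 0.0572]
((434.3101806640625, 370.61968994140625), (29.116670608520508, 56.282737731933594), 86.62801361083984)
rod x at .21,.31 [0.58727874 0.58651235] top z [0.08081008 0.08567871 0.08765862]
rod ymax [0.30911759 0.3094214  0.30999592]
plate y 0
w2 counter 0.3641873411634311
narrow min [0.394 0.262 0.03 ] max [0.459 0.307 0.076] top mean [0.4259 0.2851 0.0737]
((426.3999938964844, 284.7676696777344), (39.59879684448242, 62.61310577392578), 83.12338256835938)
cap min [0.405 0.355 0.03 ] max [0.463 0.387 0.059] top mean [0.4343 0.371  0.0572]
((434.0583801269531, 371.1534118652344), (30.250694274902344, 56.61456298828125), 86.47441864013672)
rod x at .21,.31 [0.58836417 0.58791673] top z [0.0819444  0.08607289 0.0877296 ]
rod ymax [0.30993511 0.31023171 0.31040049]
plate y [0.19052721 0.19616303 0.19807649]
```

View pics/w1a.png

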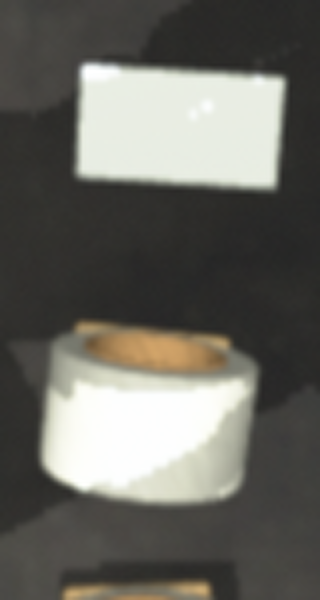

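View pics/w2a.png

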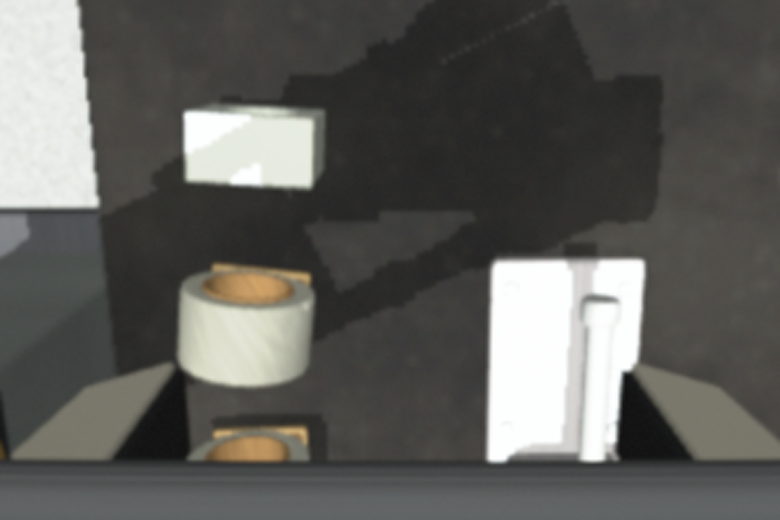

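Run:
```python
from h import *
for nm,a,b in [('capcorner',(260,116.3),(190.8,141.5)),('cap right far',(311.5,119),(245,141.8)),('rest backleft',(259.3,181.3),(201.9,201.9)),('rest backright',(297.3,184.5),(239.2,206)),('roll left',(251.5,190),(189.2,214)),('roll right',(304.5,193),(240.8,214)),('button',(424,190.5),(350.8,214.6))]:
    print(nm,*[np.round(q,4) for q in tri(('wrist','w1',*a),('wrist','w2',*b))])
s=status.observe();print(s['tool_pos'],s['tool_rot'])
```

```text
capcorner [0.4064 0.3877 0.0539] [0.0008 0.0008]
cap right far [0.4667 0.3852 0.0316] [0.0011 0.0011]
rest backleft [0.4025 0.3033 0.0046] [0.0002 0.0002]
rest backright [0.4537 0.2989 0.0073] [0.0005 0.0005]
roll left [0.3952 0.2997 0.0459] [0.0009 0.0009]
roll right [0.4598 0.2965 0.0411] [0.0009 0.0009]
button [0.588  0.3092 0.0835] [0.0004 0.0004]
[0.50132274 0.33904943 0.23492086] [-1.57095653e+00  2.88098109e-04 -8.19124743e-04]
```

Two-view triangulation agrees with depth: roll centre about 42 mm up at (0.426,0.285), cap top about 57 mm up, button about 84 mm up. The candidates are:
- The white roll at (277,203) measures about 39 mm long, so it is the narrow one.
- The white roll at (274,275) is about 62 mm long, so it is the wide one.
- The purple and turquoise rings are decoys.

I move above the narrow roll.

```bash
python3 -m creep '[{"dx":-0.035,"dy":0,"dz":-0.025,"rx":0,"ry":0.05,"rz":0,"gripper":1},{"dx":-0.075,"dy":0.03,"dz":-0.054,"rx":0,"ry":0.113,"rz":0,"gripper":1},{"dx":-0.075,"dy":0.08,"dz":-0.054,"rx":0,"ry":0.113,"rz":0,"gripper":1},{"dx":-0.075,"dy":0.105,"dz":-0.054,"rx":0,"ry":0.113,"rz":0,"gripper":1},{"dx":-0.075,"dy":0.105,"dz":-0.054,"rx":0,"ry":0.113,"rz":0,"gripper":1}]'
python3 -c "
from h import *
grab('wrist','w3');grab('side','s3')
P,m=cloud('wrist','w3');x,y,z=P[...,0],P[...,1],P[...,2]
s=m&(x>.38)&(x<.47)&(y>.25)&(y<.325)&(z>.045)&(z<.085);a=P[s]
print(a.min(0),a.max(0),cv2.minAreaRect((a[:,:2]*1000).astype(np.float32)))
"
```

```text
time: 3.25
tool_pos: [0.4252, 0.2851, 0.1289]
tool_rot: [-1.572, 0.002, -0.113]
contact_force: [0.4, 0.1, 1.0]
opening: 0.0917
[0.39363125 0.26262178 0.04506802] [0.45914992 0.30672342 0.07650302] ((425.9689025878906, 285.0175476074219), (39.00774002075195, 63.0715446472168), 83.4208755493164)
```

View pics/w3.png

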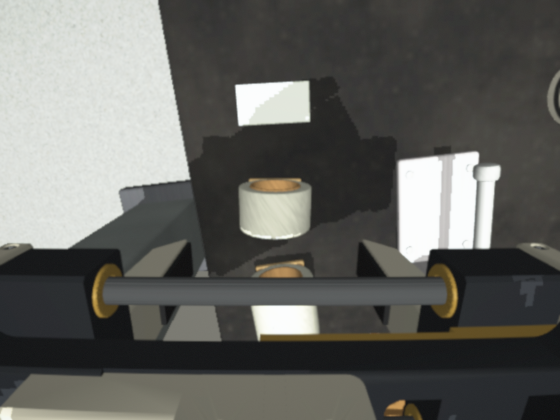

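View pics/s3.png

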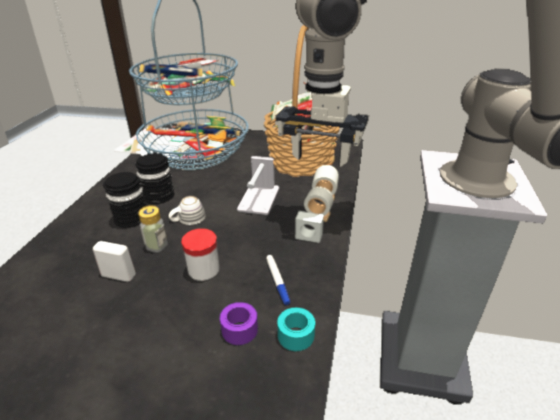

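The narrow roll is squared up between the fingers at (275,208), clear of the wide roll. I descend and grip.

```bash
python3 -m creep '[{"dx":0.001,"dy":0.04,"dz":0,"rx":0,"ry":0,"rz":0,"gripper":1},{"dx":0.001,"dy":0.07,"dz":0,"rx":0,"ry":0,"rz":0,"gripper":1},{"dx":0.001,"dy":0.089,"dz":0,"rx":0,"ry":0,"rz":0,"gripper":1},{"dx":0.001,"dy":0.089,"dz":0,"rx":0,"ry":0,"rz":0,"gripper":1}]' && python3 -m creep '[{"dx":0,"dy":0,"dz":0,"rx":0,"ry":0,"rz":0,"gripper":0.5},{"dx":0,"dy":0,"dz":0,"rx":0,"ry":0,"rz":0,"gripper":0.5},{"dx":0,"dy":0,"dz":0,"rx":0,"ry":0,"rz":0,"gripper":0.5},{"dx":0,"dy":0,"dz":0,"rx":0,"ry":0,"rz":0,"gripper":0.5},{"dx":0,"dy":0,"dz":0,"rx":0,"ry":0,"rz":0,"gripper":0.5},{"dx":0,"dy":0,"dz":0,"rx":0,"ry":0,"rz":0,"gripper":0.5}]' 20
```

```text
time: 3.85
tool_pos: [0.4281, 0.2859, 0.0409]
tool_rot: [-1.571, 0.0, -0.113]
contact_force: [0.2, -0.2, -0.3]
opening: 0.0918
time: 4.6
tool_pos: [0.4263, 0.286, 0.0407]
tool_rot: [-1.571, 0.003, -0.113]
contact_force: [-7.1, 1.5, 7.3]
opening: 0.0461
```

```bash
python3 -c "
from h import *
grab('wrist','w4');grab('side','s4');grab('scene','sc4')
crop('side' and 's4',240,80,380,260,4,'s4a');crop('sc4',285,100,445,270,4,'sc4a')
print(status.observe()['opening'])
"
```

```text
0.04618757593265898
```

View pics/w4.png

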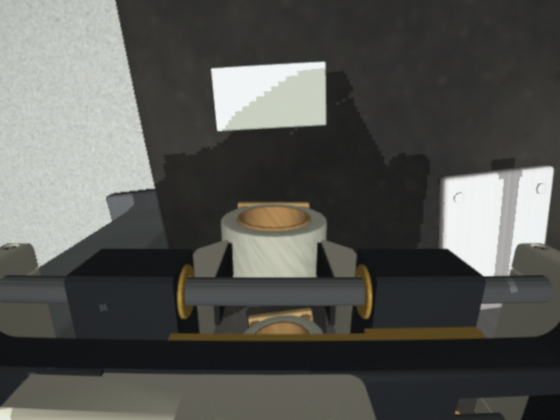

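View pics/sc4a.png

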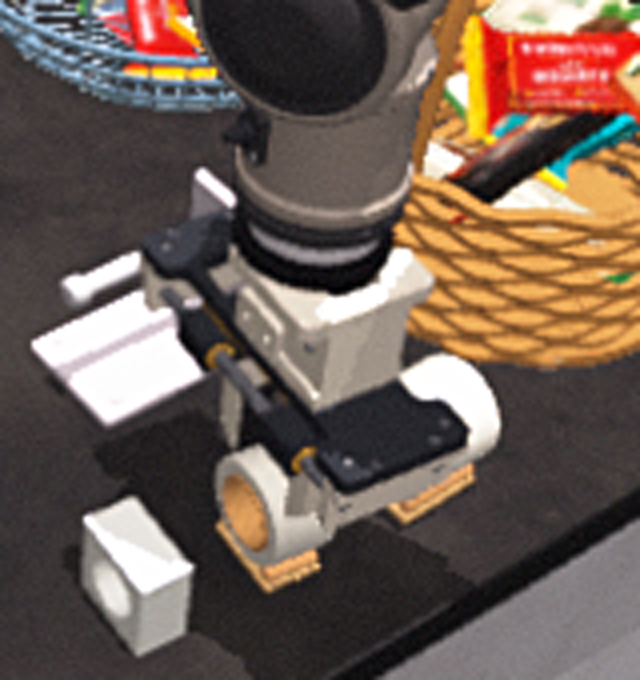

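View pics/s4a.png

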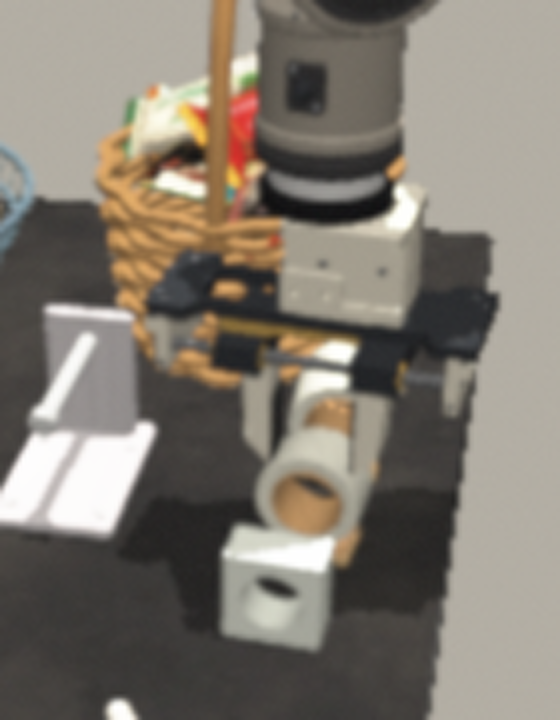

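```bash
python3 -c "
from h import *
crop('w4',170,190,380,340,3.7,'w4a')
P,m=cloud('wrist','w4')
for r in (236,240,245,250,255,260,265,270,274):
    print(r,[tuple((P[r,c]*1000).round().astype(int)) for c in (205,215,222,226,230,234,274,312,316,320,324,330,340)])
"
```

```text
236 [(np.int64(373), np.int64(280), np.int64(1)), (np.int64(381), np.int64(280), np.int64(2)), (np.int64(398), np.int64(298), np.int64(53)), (np.int64(402), np.int64(301), np.int64(62)), (np.int64(405), np.int64(301), np.int64(64)), (np.int64(407), np.int64(302), np.int64(66)), (np.int64(429), np.int64(303), np.int64(74)), (np.int64(449), np.int64(298), np.int64(67)), (np.int64(451), np.int64(296), np.int64(64)), (np.int64(454), np.int64(295), np.int64(61)), (np.int64(456), np.int64(293), np.int64(56)), (np.int64(468), np.int64(269), np.int64(0)), (np.int64(475), np.int64(269), np.int64(1))]
240 [(np.int64(373), np.int64(278), np.int64(2)), (np.int64(380), np.int64(276), np.int64(1)), (np.int64(398), np.int64(296), np.int64(54)), (np.int64(403), np.int64(300), np.int64(66)), (np.int64(404), np.int64(299), np.int64(65)), (np.int64(407), np.int64(300), np.int64(66)), (np.int64(429), np.int64(300), np.int64(74)), (np.int64(448), np.int64(295), np.int64(66)), (np.int64(451), np.int64(294), np.int64(64)), (np.int64(453), np.int64(292), np.int64(61)), (np.int64(455), np.int64(294), np.int6
[... 3625 characters left out ...]
 (np.int64(453), np.int64(293), np.int64(97)), (np.int64(457), np.int64(294), np.int64(100))]
274 [(np.int64(399), np.int64(300), np.int64(103)), (np.int64(403), np.int64(299), np.int64(103)), (np.int64(405), np.int64(297), np.int64(98)), (np.int64(405), np.int64(291), np.int64(89)), (np.int64(404), np.int64(285), np.int64(77)), (np.int64(404), np.int64(279), np.int64(65)), (np.int64(426), np.int64(282), np.int64(75)), (np.int64(447), np.int64(274), np.int64(66)), (np.int64(449), np.int64(274), np.int64(66)), (np.int64(450), np.int64(281), np.int64(80)), (np.int64(451), np.int64(288), np.int64(91)), (np.int64(452), np.int64(292), np.int64(101)), (np.int64(456), np.int64(293), np.int64(102))]
```

View pics/w4a.png

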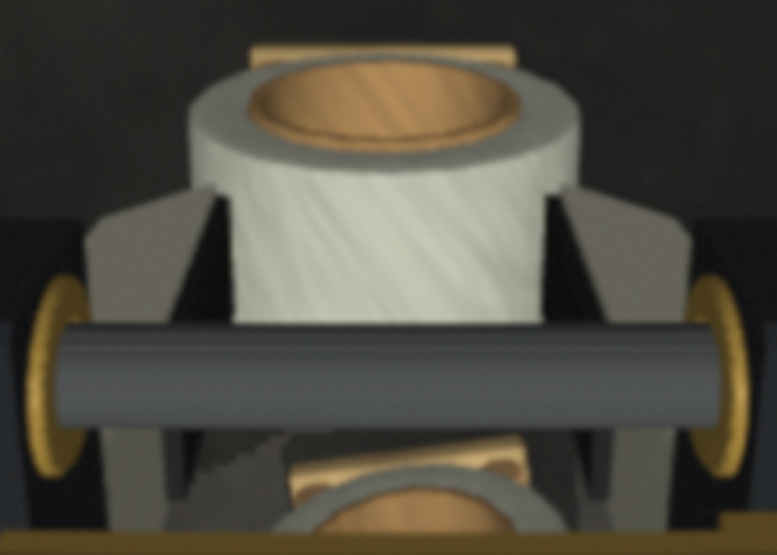

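```bash
python3 -c "
from h import *
crop('side0',255,50,345,110,8,'f0')
crop('s4',285,150,345,210,10,'f4')
for (u,v) in [(282,70),(282,80),(283,86),(282,88),(320,80),(320,86)]: print('s0',u,v,pt('side','side0',u,v).round(3))
for (u,v) in [(302,180),(304,188),(304,192),(303,194),(329,190),(330,196)]: print('s4',u,v,pt('side','s4',u,v).round(3))
"
```

```text
s0 282 70 [0.574 0.01  0.276]
s0 282 80 [0.573 0.015 0.25 ]
s0 283 86 [0.572 0.009 0.231]
s0 282 88 [0.574 0.011 0.226]
s0 320 80 [0.468 0.007 0.254]
s0 320 86 [0.467 0.016 0.24 ]
s4 302 180 [0.464 0.295 0.102]
s4 304 188 [0.459 0.293 0.08 ]
s4 304 192 [0.458 0.296 0.07 ]
s4 303 194 [ 0.478  0.192 -0.002]
s4 329 190 [0.398 0.302 0.087]
s4 330 196 [0.395 0.304 0.072]
```

View pics/f0.png

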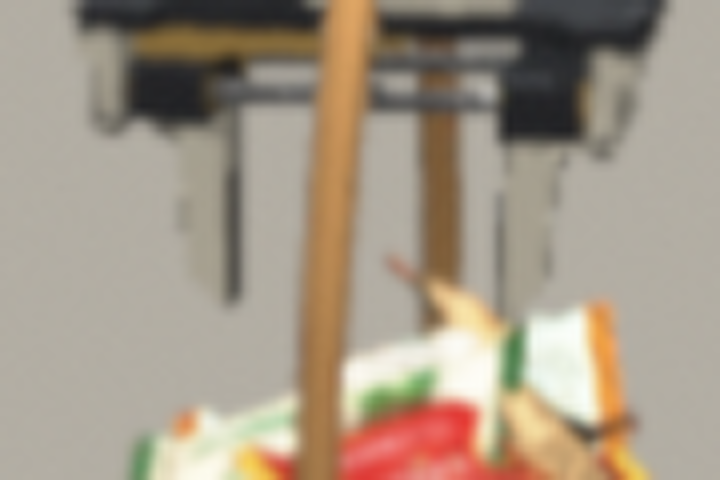

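View pics/f4.png

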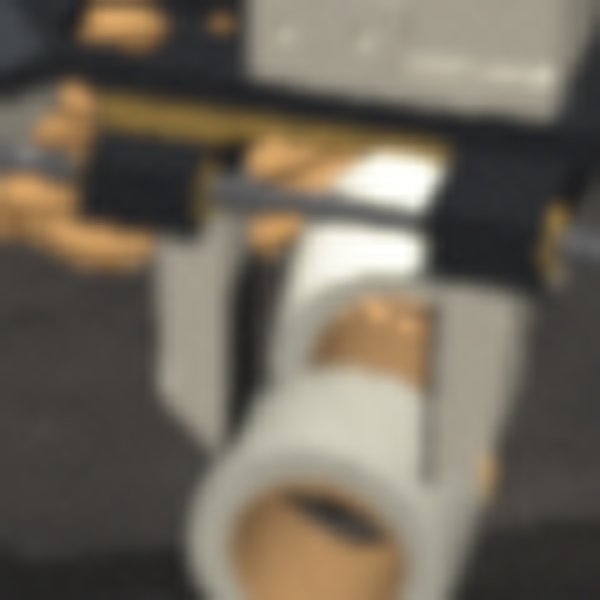

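Something is off: the fingers closed to 46 mm without stopping on the roll. The pads hold the roll's upper chord, with the fingertips at z≈0.068 while the TCP reads 0.041. Side0 shows the same: tips at 0.226 with the TCP at 0.204. So the real tips stand about 26 mm behind the reported TCP, not 17 mm ahead of it. I open, re-measure the tips in the wrist view, and go lower by what the pictures show.

```bash
python3 -m creep '[{"dx":0,"dy":0,"dz":0,"rx":0,"ry":0,"rz":0,"gripper":1},{"dx":0,"dy":0,"dz":0,"rx":0,"ry":0,"rz":0,"gripper":1},{"dx":0,"dy":0,"dz":0,"rx":0,"ry":0,"rz":0,"gripper":1},{"dx":0,"dy":0,"dz":0,"rx":0,"ry":0,"rz":0,"gripper":1}]'
python3 -c "
from h import *
grab('wrist','w5');grab('side','s5');grab('scene','sc5')
crop('w5',130,180,420,340,2.7,'w5a');crop('sc5',285,130,445,270,4,'sc5a');crop('s5',270,140,360,230,6,'s5a')
for n,t in(('wrist','w5'),('side','s5'),('scene','sc5')):
    P,m=cloud(n,t);x,y,z=P[...,0],P[...,1],P[...,2]
    s=m&(x>.36)&(x<.50)&(y>.27)&(y<.32)&(z>.025)&(z<.12)
    for a,b in((.36,.385),(.385,.39),(.462,.468),(.468,.5)):
        q=z[s&(x>a)&(x<b)]; print(n,a,b,len(q),np.round(np.percentile(q,[0,2,10,50]),3) if len(q) else '')
"
```

```text
time: 5.25
tool_pos: [0.4282, 0.2858, 0.0405]
tool_rot: [-1.571, -0.0, -0.113]
contact_force: [0.0, -0.5, 0.8]
opening: 0.0811
wrist 0.36 0.385 876 [0.066 0.07  0.076 0.093]
wrist 0.385 0.39 1313 [0.063 0.065 0.07  0.094]
wrist 0.462 0.468 1 [0.103 0.103 0.103 0.103]
wrist 0.468 0.5 2142 [0.063 0.066 0.072 0.093]
side 0.36 0.385 150 [0.063 0.066 0.074 0.093]
side 0.385 0.39 10 [0.064 0.064 0.065 0.095]
side 0.462 0.468 0 
side 0.468 0.5 190 [0.064 0.064 0.07  0.093]
scene 0.36 0.385 66 [0.064 0.067 0.072 0.082]
scene 0.385 0.39 0 
scene 0.462 0.468 0 
scene 0.468 0.5 154 [0.062 0.064 0.068 0.086]
```

View pics/w5a.png

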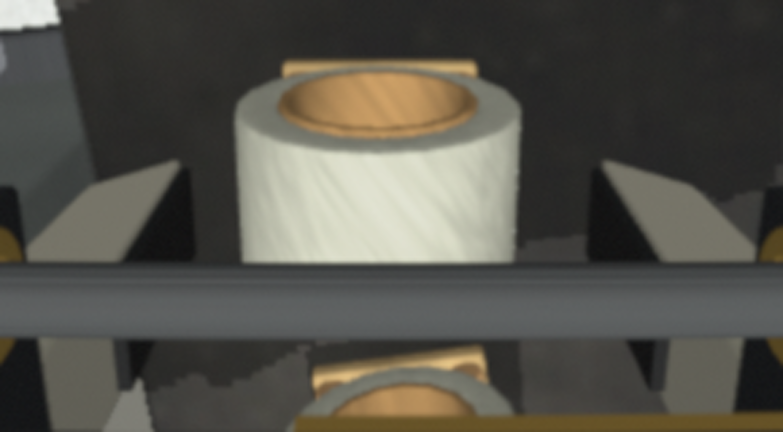

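View pics/s5a.png

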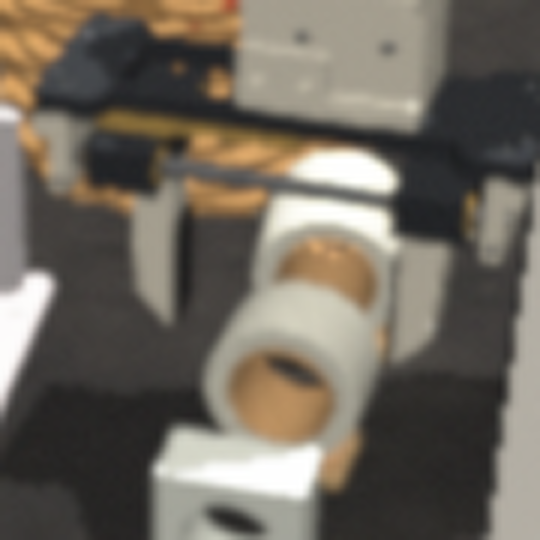

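All three cameras put the tips at z=0.063–0.064 with the TCP at 0.0405, so the real grasp point is about 42 mm above the reported TCP. The roll is undisturbed. I descend another 42 mm.

```bash
python3 -m creep '[{"dx":-0.001,"dy":0.01,"dz":0,"rx":0,"ry":0,"rz":0,"gripper":1},{"dx":-0.001,"dy":0.022,"dz":0,"rx":0,"ry":0,"rz":0,"gripper":1},{"dx":-0.001,"dy":0.022,"dz":0,"rx":0,"ry":0,"rz":0,"gripper":1}]' && python3 -m creep '[{"dx":0,"dy":0.01,"dz":0,"rx":0,"ry":0,"rz":0,"gripper":1},{"dx":0,"dy":0.02,"dz":0,"rx":0,"ry":0,"rz":0,"gripper":1},{"dx":0,"dy":0.02,"dz":0,"rx":0,"ry":0,"rz":0,"gripper":1}]'
python3 -c "
from h import *
grab('side','s6')
crop('s6',260,130,360,230,6,'s6a')"
```

```text
time: 5.78
tool_pos: [0.426, 0.2856, 0.0171]
tool_rot: [-1.572, 0.002, -0.113]
contact_force: [0.1, -0.3, -0.2]
opening: 0.0921
time: 6.15
tool_pos: [0.4264, 0.2857, -0.0025]
tool_rot: [-1.572, 0.002, -0.113]
contact_force: [-0.2, 0.2, 0.5]
opening: 0.0919
```

View pics/s6a.png

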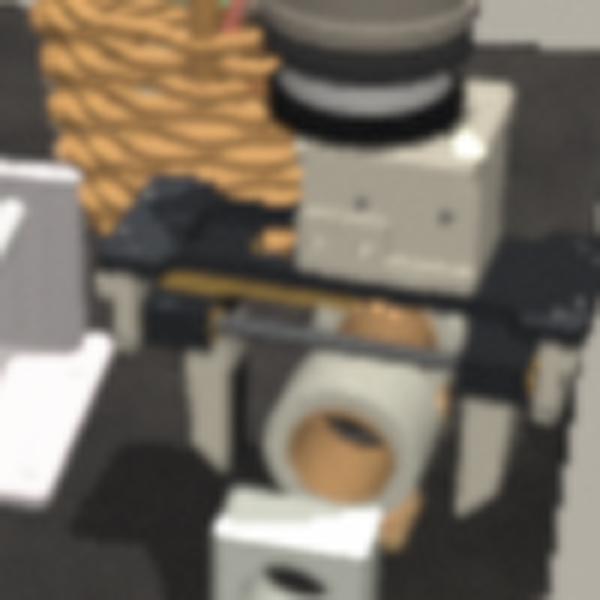

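The fingers now straddle the roll past mid-height with no contact, so I close.

```bash
python3 -m creep '[{"dx":0,"dy":0,"dz":0,"rx":0,"ry":0,"rz":0,"gripper":0.5},{"dx":0,"dy":0,"dz":0,"rx":0,"ry":0,"rz":0,"gripper":0.5},{"dx":0,"dy":0,"dz":0,"rx":0,"ry":0,"rz":0,"gripper":0.5},{"dx":0,"dy":0,"dz":0,"rx":0,"ry":0,"rz":0,"gripper":0.5},{"dx":0,"dy":0,"dz":0,"rx":0,"ry":0,"rz":0,"gripper":0.5}]' 20
```

```text
time: 6.82
tool_pos: [0.4267, 0.286, -0.0013]
tool_rot: [-1.571, 0.0, -0.113]
contact_force: [-2.4, -0.1, 4.0]
opening: 0.0621
```

Gripped at 62 mm. I lift, straighten the yaw and carry to in front of the rod's free end.

```bash
python3 -m creep '[{"dx":0,"dy":-0.02,"dz":0,"rx":0,"ry":0,"rz":0,"gripper":0.5},{"dx":0,"dy":-0.05,"dz":0,"rx":0,"ry":0,"rz":0,"gripper":0.5},{"dx":0,"dy":-0.085,"dz":0,"rx":0,"ry":0,"rz":0,"gripper":0.5},{"dx":0.02,"dy":-0.1,"dz":0.02,"rx":0,"ry":-0.03,"rz":0,"gripper":0.5},{"dx":0.06,"dy":-0.1,"dz":0.05,"rx":0,"ry":-0.07,"rz":0,"gripper":0.5},{"dx":0.1,"dy":-0.1,"dz":0.085,"rx":0,"ry":-0.113,"rz":0,"gripper":0.5},{"dx":0.135,"dy":-0.1,"dz":0.097,"rx":0,"ry":-0.113,"rz":0,"gripper":0.5},{"dx":0.151,"dy":-0.1,"dz":0.097,"rx":0,"ry":-0.113,"rz":0,"gripper":0.5},{"dx":0.151,"dy":-0.1,"dz":0.097,"rx":0,"ry":-0.113,"rz":0,"gripper":0.5},{"dx":0.151,"dy":-0.1,"dz":0.097,"rx":0,"ry":-0.113,"rz":0,"gripper":0.5}]'
python3 -c "
from h import *
grab('side','s7');grab('scene','sc7');grab('wrist','w7')
crop('s7',210,110,350,250,4,'s7a');crop('sc7',240,80,380,220,4,'sc7a')
print(status.observe()['tool_pos'])"
```

```text
time: 8.07
tool_pos: [0.5872, 0.3652, 0.0981]
tool_rot: [-1.571, 0.001, -0.0]
contact_force: [-0.6, 0.6, -1.6]
opening: 0.0624
[0.58730095 0.3655609  0.09883974]
```

View pics/s7a.png

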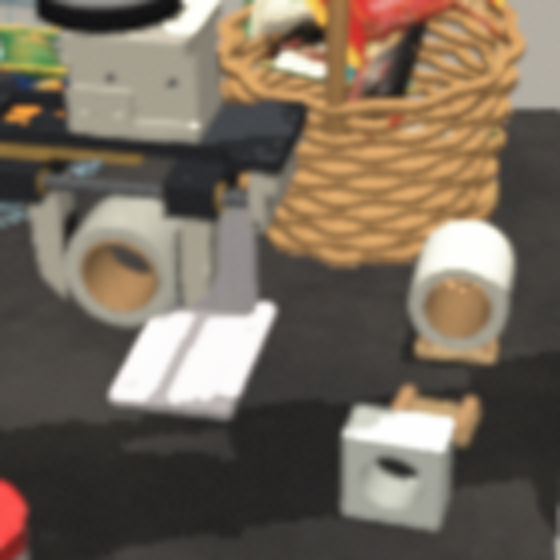

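View pics/sc7a.png

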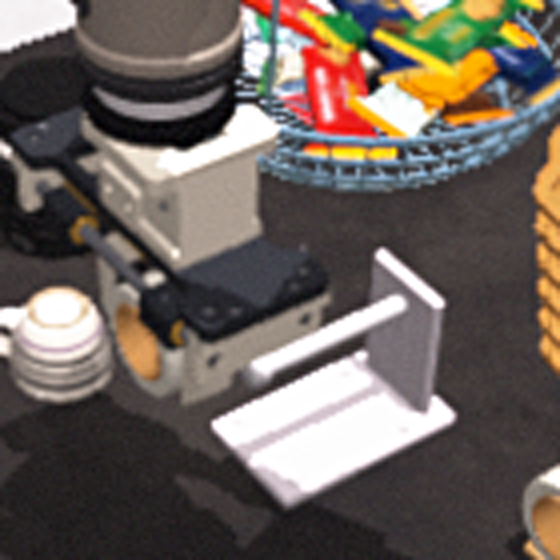

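View pics/w7.png

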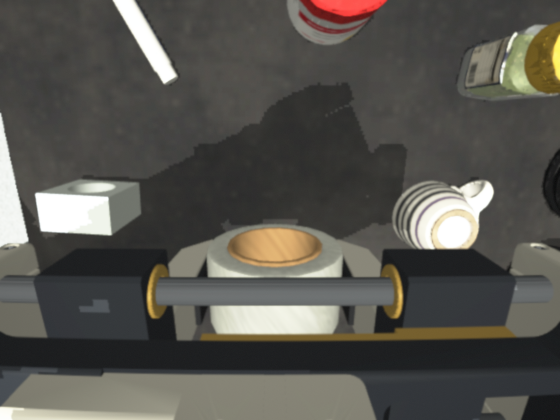

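The roll is held straight at (275,250) in the wrist view. I measure its actual centre against the rod.

Run:
```python
from h import *
from scipy.optimize import least_squares
for n,t in(('side','s7'),('scene','sc7'),('wrist','w7')):
    P,m=cloud(n,t);x,y,z=P[...,0],P[...,1],P[...,2]
    col=np.load(f'pics/{t}.npz')['p'].astype(int)
    s=m&(x>.54)&(x<.635)&(y>.34)&(y<.40)&(z>.09)&(z<.19)
    a=P[s]
    br=(col[s][:,0]>col[s][:,2]*1.5)
    f=a[~br&(a[:,1]>.378)]
    if len(f)>20:
        print(n,len(f),'face y',np.percentile(f[:,1],[50,90]),f[:,[0,2]].min(0),f[:,[0,2]].max(0))
    b=a[br]; print(' bore x',b[:,0].min(),b[:,0].max(),'z',b[:,2].min(),b[:,2].max() if len(b) else '')
    # outer surface top: x near centre
    q=a[~br&(abs(a[:,0]-.587)<.008)]; print(' z top',np.percentile(q[:,2],[50,90,99]), 'y',q[:,1].min(),q[:,1].max())
```

```text
side 521 face y [0.38327215 0.38561047] [0.5401536 0.1102589] [0.63490516 0.18875097]
 bore x 0.5653056029688445 0.6077224198855992 z 0.11926551288656739 0.16326810867872038
 z top [0.17061673 0.17286389 0.17385792] y 0.35250254947407667 0.38718739492713916
scene 102 face y [0.37984215 0.38076585] [0.55498442 0.11158036] [0.61790561 0.17456478]
 bore x 0.5519761910100924 0.6233473289847957 z 0.11685269674091558 0.17953501742673217
 z top [0.16934763 0.17294206 0.17445042] y 0.3619876653020472 0.38115513843716664
wrist 3289 face y [0.3822486  0.38266355] [0.55375001 0.11290832] [0.62249547 0.18987914]
 bore x 0.5662778298707556 0.6216836158016811 z 0.12178445554802869 0.18972497926890228
 z top [0.17392844 0.17502529 0.17573494] y 0.3551522544902186 0.3839876895694988
```

```bash
python3 -m creep '[{"dx":0,"dy":0.03,"dz":0,"rx":0,"ry":0,"rz":0,"gripper":0.5},{"dx":0,"dy":0.062,"dz":0,"rx":0,"ry":0,"rz":0,"gripper":0.5},{"dx":0,"dy":0.062,"dz":0,"rx":0,"ry":0,"rz":0,"gripper":0.5},{"dx":0,"dy":0.062,"dz":-0.02,"rx":0,"ry":0,"rz":0,"gripper":0.5},{"dx":0,"dy":0.062,"dz":-0.04,"rx":0,"ry":0,"rz":0,"gripper":0.5},{"dx":0,"dy":0.062,"dz":-0.05,"rx":0,"ry":0,"rz":0,"gripper":0.5},{"dx":0,"dy":0.062,"dz":-0.05,"rx":0,"ry":0,"rz":0,"gripper":0.5}]'
python3 -c "
from h import *
grab('side','s8');grab('scene','sc8')
crop('s8',210,110,350,250,4,'s8a');crop('sc8',240,80,380,220,4,'sc8a')
print(status.observe()['tool_pos'])"
```

```text
time: 9.1
tool_pos: [0.5885, 0.3146, 0.0373]
tool_rot: [-1.57, -0.001, -0.001]
contact_force: [0.3, 0.4, -1.5]
opening: 0.062
[0.58821543 0.31567823 0.03699528]
```

View pics/s8a.png

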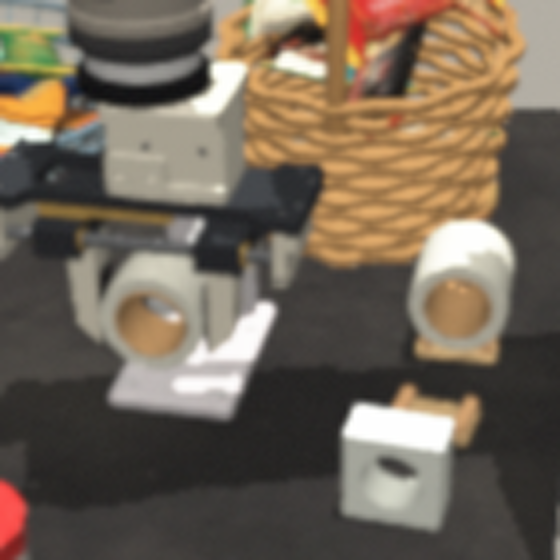

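View pics/sc8a.png

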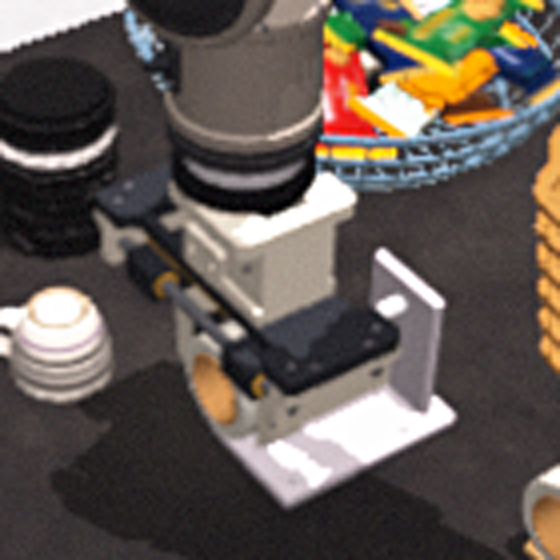

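The button now shows inside the roll's bore at (158,305) in the crop, and there is no contact. I push on toward the plate.

```bash
python3 -m creep '[{"dx":-0.001,"dy":0,"dz":-0.03,"rx":0,"ry":0,"rz":0,"gripper":0.5},{"dx":-0.001,"dy":0,"dz":-0.06,"rx":0,"ry":0,"rz":0,"gripper":0.5},{"dx":-0.001,"dy":0,"dz":-0.08,"rx":0,"ry":0,"rz":0,"gripper":0.5},{"dx":-0.001,"dy":0,"dz":-0.087,"rx":0,"ry":0,"rz":0,"gripper":0.5},{"dx":-0.001,"dy":0,"dz":-0.087,"rx":0,"ry":0,"rz":0,"gripper":0.5}]'
python3 -m creep '[{"dx":0,"dy":0,"dz":-0.003,"rx":0,"ry":0,"rz":0,"gripper":0.5},{"dx":0,"dy":0,"dz":-0.003,"rx":0,"ry":0,"rz":0,"gripper":0.5}]'
python3 -m creep '[{"dx":0,"dy":0,"dz":-0.002,"rx":0,"ry":0,"rz":0,"gripper":0.5},{"dx":0,"dy":0,"dz":-0.002,"rx":0,"ry":0,"rz":0,"gripper":0.5}]'
```

```text
time: 9.82
tool_pos: [0.5872, 0.2286, 0.0366]
tool_rot: [-1.57, -0.0, -0.0]
contact_force: [0.8, 0.5, -1.1]
opening: 0.0626
time: 10.07
tool_pos: [0.5869, 0.2259, 0.0365]
tool_rot: [-1.571, -0.0, 0.001]
contact_force: [-0.3, -0.2, -1.3]
opening: 0.0622
time: 10.32
tool_pos: [0.587, 0.2234, 0.0365]
tool_rot: [-1.571, -0.0, 0.0]
contact_force: [0.9, -0.7, -1.2]
opening: 0.0628
```

```bash
python3 -m creep '[{"dx":0,"dy":0,"dz":-0.002,"rx":0,"ry":0,"rz":0,"gripper":0.5},{"dx":0,"dy":0,"dz":-0.002,"rx":0,"ry":0,"rz":0,"gripper":0.5}]'
python3 -m creep '[{"dx":0,"dy":0,"dz":-0.002,"rx":0,"ry":0,"rz":0,"gripper":0.5},{"dx":0,"dy":0,"dz":-0.002,"rx":0,"ry":0,"rz":0,"gripper":0.5}]'
python3 -c "
from h import *
grab('side','s9');grab('scene','sc9')
crop('s9',210,80,350,220,4,'s9a');crop('sc9',240,80,380,220,4,'sc9a')"
```

```text
time: 10.58
tool_pos: [0.587, 0.2212, 0.0366]
tool_rot: [-1.571, -0.0, -0.0]
contact_force: [-0.1, 0.4, -0.5]
opening: 0.0626
time: 10.82
tool_pos: [0.587, 0.22, 0.0366]
tool_rot: [-1.57, -0.0, 0.0]
contact_force: [0.4, 3.2, -2.6]
opening: 0.0626
```

View pics/sc9a.png

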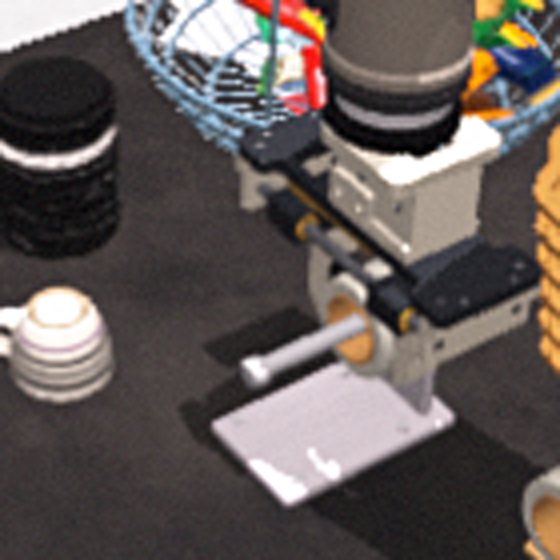

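View pics/s9a.png

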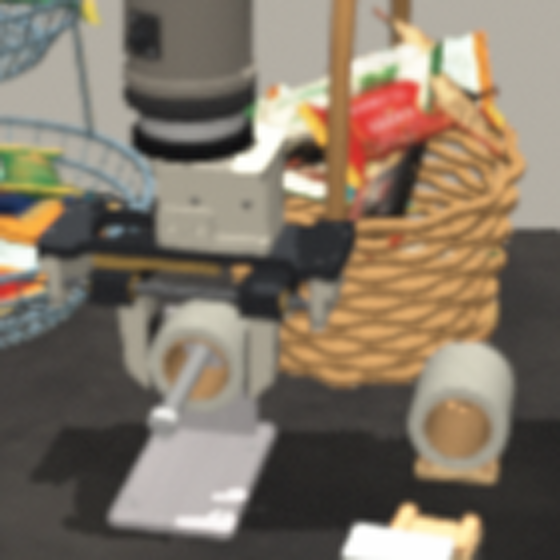

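Contact with the plate shows (+y 3.2 N), with the rod running through the roll's bore. I lower it onto the rod and release.

```bash
python3 -m creep '[{"dx":0,"dy":0.006,"dz":0.001,"rx":0,"ry":0,"rz":0,"gripper":0.5},{"dx":0,"dy":0.012,"dz":0.001,"rx":0,"ry":0,"rz":0,"gripper":0.5},{"dx":0,"dy":0.012,"dz":0.001,"rx":0,"ry":0,"rz":0,"gripper":0.5}]' && python3 -m creep '[{"dx":0,"dy":0.001,"dz":0,"rx":0,"ry":0,"rz":0,"gripper":0.5},{"dx":0,"dy":0.001,"dz":0,"rx":0,"ry":0,"rz":0,"gripper":0.75},{"dx":0,"dy":0.001,"dz":0,"rx":0,"ry":0,"rz":0,"gripper":0.85},{"dx":0,"dy":0.001,"dz":0,"rx":0,"ry":0,"rz":0,"gripper":1},{"dx":0,"dy":0.001,"dz":0,"rx":0,"ry":0,"rz":0,"gripper":1},{"dx":0,"dy":0.001,"dz":0,"rx":0,"ry":0,"rz":0,"gripper":1}]'
python3 -c "
from h import *
grab('side','s10');grab('scene','sc10')
crop('s10',210,80,350,220,4,'s10a');crop('sc10',240,80,380,220,4,'sc10a')"
```

```text
time: 11.3
tool_pos: [0.5865, 0.2201, 0.0236]
tool_rot: [-1.571, 0.001, -0.0]
contact_force: [-0.6, 1.2, -1.3]
opening: 0.0625
time: 12.05
tool_pos: [0.5871, 0.2204, 0.0236]
tool_rot: [-1.571, -0.0, -0.0]
contact_force: [-1.0, -0.3, 0.4]
opening: 0.0916
```

View pics/sc10a.png

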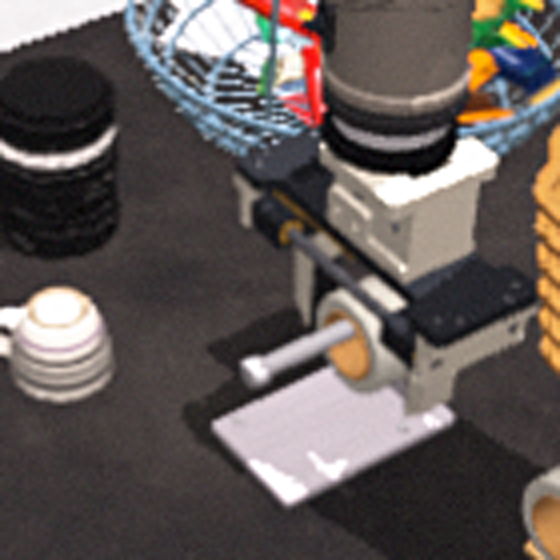

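View pics/s10a.png

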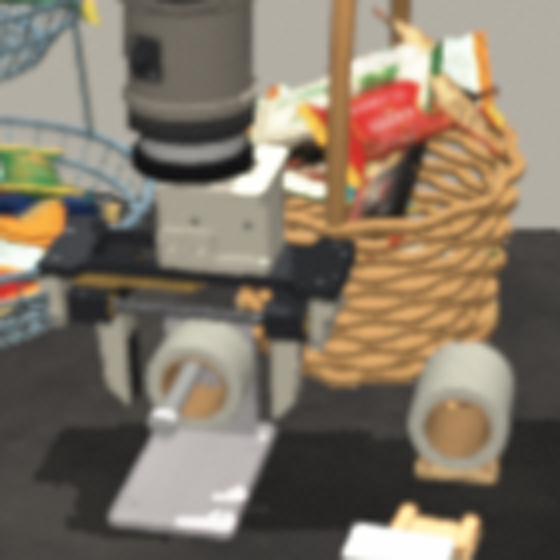

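The roll hangs on the rod against the plate. I lift off and go above the cap.

```bash
python3 -m creep '[{"dx":0,"dy":-0.03,"dz":0,"rx":0,"ry":0,"rz":0,"gripper":1},{"dx":0,"dy":-0.08,"dz":0,"rx":0,"ry":0,"rz":0,"gripper":1},{"dx":0,"dy":-0.11,"dz":0.02,"rx":0,"ry":0,"rz":0,"gripper":1},{"dx":-0.04,"dy":-0.11,"dz":0.06,"rx":0,"ry":0,"rz":0,"gripper":1},{"dx":-0.08,"dy":-0.11,"dz":0.1,"rx":0,"ry":0.03,"rz":0,"gripper":1},{"dx":-0.12,"dy":-0.1,"dz":0.14,"rx":0,"ry":0.06,"rz":0,"gripper":1},{"dx":-0.153,"dy":-0.08,"dz":0.151,"rx":0,"ry":0.06,"rz":0,"gripper":1},{"dx":-0.153,"dy":-0.05,"dz":0.151,"rx":0,"ry":0.06,"rz":0,"gripper":1},{"dx":-0.153,"dy":-0.05,"dz":0.151,"rx":0,"ry":0.06,"rz":0,"gripper":1},{"dx":-0.153,"dy":-0.05,"dz":0.151,"rx":0,"ry":0.06,"rz":0,"gripper":1}]'
python3 -c "
from h import *
grab('wrist','w11');grab('side','s11')
P,m=cloud('wrist','w11');x,y,z=P[...,0],P[...,1],P[...,2]
s=m&(x>.39)&(x<.48)&(y>.34)&(y<.40)&(z>.045)&(z<.065);a=P[s]
print(a.min(0),a.max(0),np.median(a[:,2]),cv2.minAreaRect((a[:,:2]*1000).astype(np.float32)))
crop('s11',220,90,360,250,4,'s11a')
print(status.observe()['tool_pos'])
"
```

```text
time: 13.4
tool_pos: [0.4349, 0.3715, 0.0745]
tool_rot: [-1.57, -0.001, -0.061]
contact_force: [0.2, -0.5, 0.2]
opening: 0.0918
[0.40562674 0.35393655 0.04500603] [0.46295329 0.38759418 0.05908148] 0.05706014418126926 ((434.1859436035156, 370.9087219238281), (30.79206657409668, 56.3387336730957), 86.41221618652344)
[0.43521137 0.37156889 0.07480712]
```

View pics/w11.png

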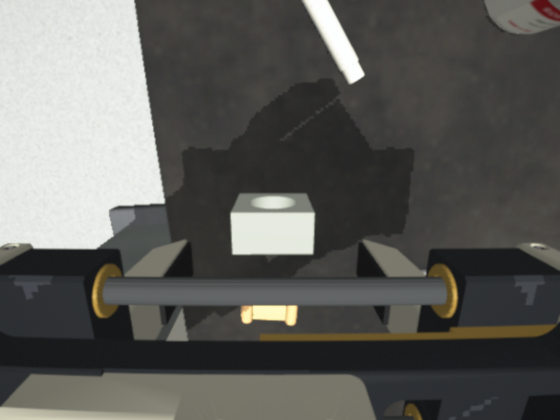

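View pics/s11a.png

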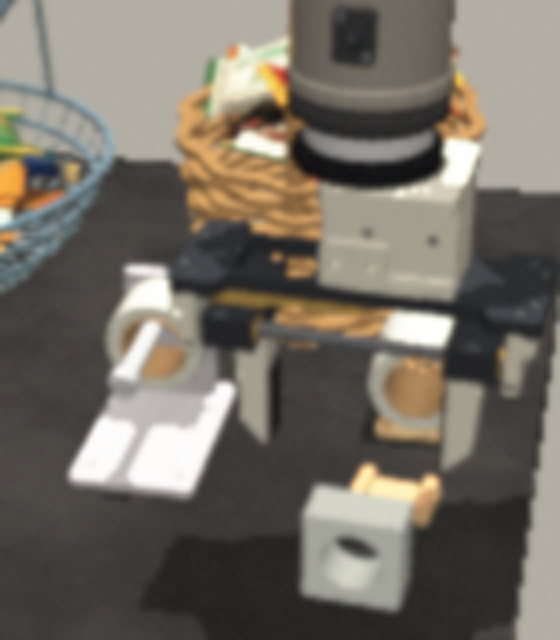

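The cap is centred between the fingers at (272,223), and the roll still hangs by the plate. I descend to the cap and grip.

```bash
python3 -m creep '[{"dx":-0.001,"dy":0.03,"dz":0,"rx":0,"ry":0,"rz":0,"gripper":1},{"dx":-0.001,"dy":0.06,"dz":0,"rx":0,"ry":0,"rz":0,"gripper":1},{"dx":-0.001,"dy":0.08,"dz":0,"rx":0,"ry":0,"rz":0,"gripper":1},{"dx":-0.001,"dy":0.088,"dz":0,"rx":0,"ry":0,"rz":0,"gripper":1},{"dx":-0.001,"dy":0.088,"dz":0,"rx":0,"ry":0,"rz":0,"gripper":1}]' && python3 -m creep '[{"dx":0,"dy":0,"dz":0,"rx":0,"ry":0,"rz":0,"gripper":0.45},{"dx":0,"dy":0,"dz":0,"rx":0,"ry":0,"rz":0,"gripper":0.45},{"dx":0,"dy":0,"dz":0,"rx":0,"ry":0,"rz":0,"gripper":0.45},{"dx":0,"dy":0,"dz":0,"rx":0,"ry":0,"rz":0,"gripper":0.45},{"dx":0,"dy":0,"dz":0,"rx":0,"ry":0,"rz":0,"gripper":0.45},{"dx":0,"dy":0,"dz":0,"rx":0,"ry":0,"rz":0,"gripper":0.45}]' 20
```

```text
time: 14.12
tool_pos: [0.4335, 0.3715, -0.0141]
tool_rot: [-1.571, -0.0, -0.06]
contact_force: [-0.2, 0.0, 0.9]
opening: 0.0918
time: 14.88
tool_pos: [0.4331, 0.3715, -0.0143]
tool_rot: [-1.571, -0.0, -0.06]
contact_force: [-1.2, 0.1, 3.4]
opening: 0.0561
```

```bash
python3 -m creep '[{"dx":0,"dy":-0.03,"dz":0,"rx":0,"ry":0,"rz":0,"gripper":0.45},{"dx":0,"dy":-0.08,"dz":0,"rx":0,"ry":0,"rz":0,"gripper":0.45},{"dx":0.03,"dy":-0.11,"dz":0.002,"rx":0,"ry":-0.02,"rz":0,"gripper":0.45},{"dx":0.08,"dy":-0.11,"dz":0.006,"rx":0,"ry":-0.06,"rz":0,"gripper":0.45},{"dx":0.13,"dy":-0.11,"dz":0.008,"rx":0,"ry":-0.06,"rz":0,"gripper":0.45},{"dx":0.154,"dy":-0.11,"dz":0.008,"rx":0,"ry":-0.06,"rz":0,"gripper":0.45},{"dx":0.154,"dy":-0.11,"dz":0.008,"rx":0,"ry":-0.06,"rz":0,"gripper":0.45},{"dx":0.154,"dy":-0.11,"dz":0.008,"rx":0,"ry":-0.06,"rz":0,"gripper":0.45}]'
python3 - <<'E'
from h import *
grab('side','s12');grab('scene','sc12');grab('wrist','w12')
crop('s12',210,90,350,230,4,'s12a')
print(status.observe()['tool_pos'])
for n,t in(('side','s12'),('wrist','w12'),('scene','sc12')):
    P,m=cloud(n,t);x,y,z=P[...,0],P[...,1],P[...,2]
    s=m&(x>.562)&(x<.613)&(y>.35)&(y<.40)&(z>.10)&(z<.175);a=P[s]
    f=a[a[:,1]>.382]; tp=a[(abs(a[:,0]-.587)<.02)&(a[:,2]>.155)]
    print(n,'face y',np.median(f[:,1]) if len(f) else '','top z',np.percentile(tp[:,2],[50,95]),'top y',tp[:,1].min(),tp[:,1].max(),'min z',a[:,2].min())
E
```

```text
time: 15.88
tool_pos: [0.586, 0.3702, 0.0949]
tool_rot: [-1.571, 0.002, 0.0]
contact_force: [-0.4, 0.7, -1.8]
opening: 0.0561
[0.58614733 0.37060766 0.09575939]
side face y 0.3866539167488432 top z [0.16439524 0.16576777] top y 0.35705358745640725 0.3896996790167122 min z 0.10785658833586181
wrist face y 0.38477588347261704 top z [0.16667901 0.16775754] top y 0.357249033658436 0.3856341976184295 min z 0.11073525631254375
scene face y 0.3825475740276908 top z [0.16506737 0.16681656] top y 0.36226249913343256 0.3833120542496265 min z 0.10769092260437829
```

View pics/s12a.png

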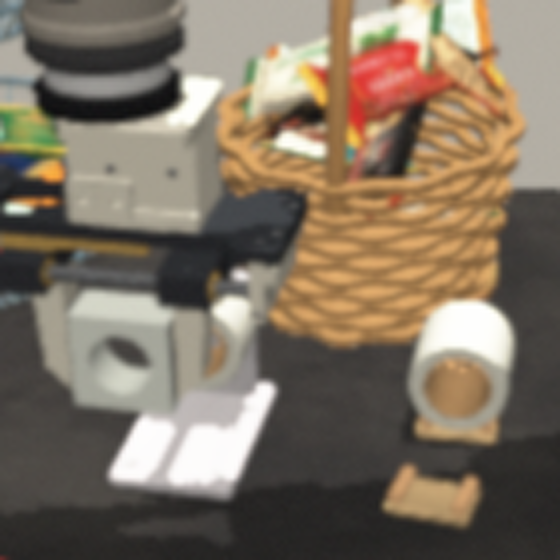

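View pics/w12.png

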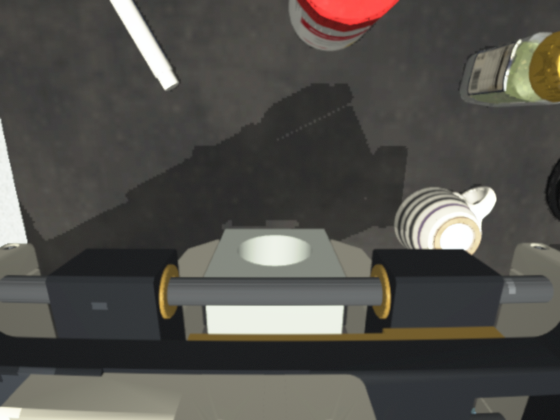

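```bash
python3 -m creep '[{"dx":0.001,"dy":0.03,"dz":0,"rx":0,"ry":0,"rz":0,"gripper":0.45},{"dx":0.001,"dy":0.059,"dz":0,"rx":0,"ry":0,"rz":0,"gripper":0.45},{"dx":0.001,"dy":0.059,"dz":0,"rx":0,"ry":0,"rz":0,"gripper":0.45},{"dx":0.001,"dy":0.059,"dz":-0.02,"rx":0,"ry":0,"rz":0,"gripper":0.45},{"dx":0.001,"dy":0.059,"dz":-0.04,"rx":0,"ry":0,"rz":0,"gripper":0.45},{"dx":0.001,"dy":0.059,"dz":-0.058,"rx":0,"ry":0,"rz":0,"gripper":0.45},{"dx":0.001,"dy":0.059,"dz":-0.058,"rx":0,"ry":0,"rz":0,"gripper":0.45}]'
python3 -c "
from h import *
grab('side','s13');grab('scene','sc13')
crop('s13',210,90,350,230,4,'s13a')"
```

```text
time: 16.9
tool_pos: [0.5887, 0.3107, 0.0373]
tool_rot: [-1.571, -0.001, -0.002]
contact_force: [-0.7, -0.3, -0.9]
opening: 0.056
```

View pics/s13a.png

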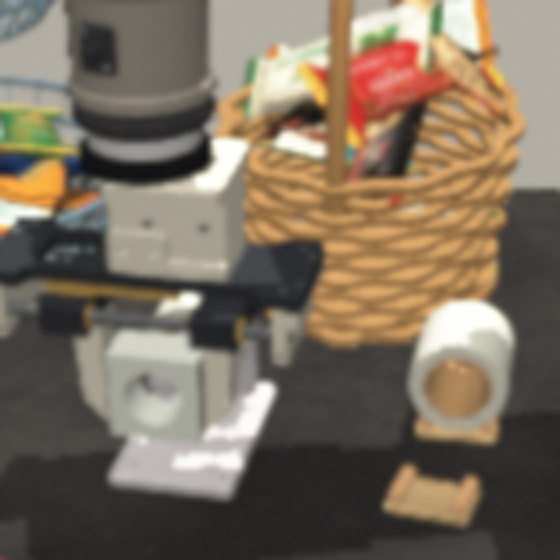

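The button is in the cap's hole at (152,385) in the crop, with no contact. I push on to y≈0.262.

```bash
python3 -m creep '[{"dx":-0.001,"dy":0,"dz":-0.02,"rx":0,"ry":0,"rz":0,"gripper":0.45},{"dx":-0.001,"dy":0,"dz":-0.035,"rx":0,"ry":0,"rz":0,"gripper":0.45},{"dx":-0.001,"dy":0,"dz":-0.048,"rx":0,"ry":0,"rz":0,"gripper":0.45},{"dx":-0.001,"dy":0,"dz":-0.048,"rx":0,"ry":0,"rz":0,"gripper":0.45}]'
python3 -c "
from h import *
grab('side','s14');grab('scene','sc14')
crop('s14',210,90,350,230,4,'s14a');crop('sc14',240,80,380,220,4,'sc14a')"
```

```text
time: 17.5
tool_pos: [0.5874, 0.2629, 0.0366]
tool_rot: [-1.571, 0.0, -0.002]
contact_force: [0.7, 0.4, -0.2]
opening: 0.0559
```

View pics/s14a.png

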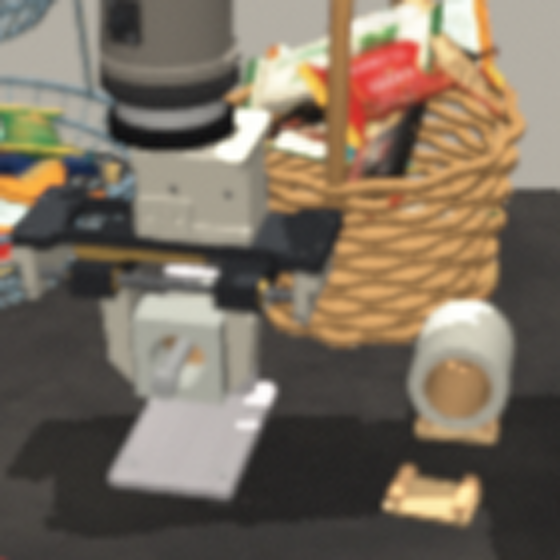

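View pics/sc14a.png

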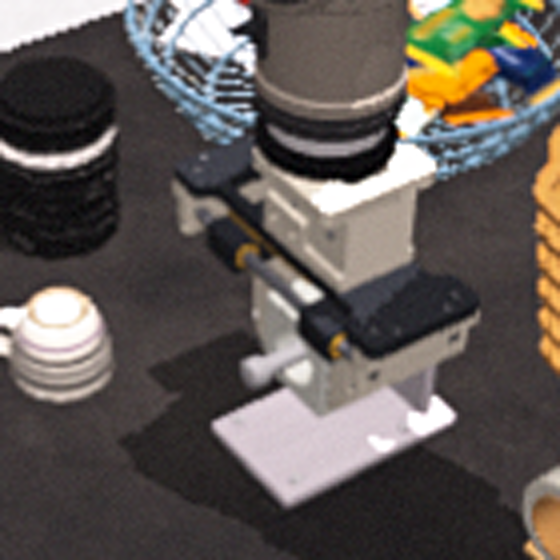

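The cap is behind the button and in front of the roll. I lower it and release.

```bash
python3 -m creep '[{"dx":0,"dy":0.006,"dz":0,"rx":0,"ry":0,"rz":0,"gripper":0.45},{"dx":0,"dy":0.011,"dz":0,"rx":0,"ry":0,"rz":0,"gripper":0.45},{"dx":0,"dy":0.011,"dz":0,"rx":0,"ry":0,"rz":0,"gripper":0.45}]' && python3 -m creep '[{"dx":0,"dy":0,"dz":0,"rx":0,"ry":0,"rz":0,"gripper":0.65},{"dx":0,"dy":0,"dz":0,"rx":0,"ry":0,"rz":0,"gripper":0.75},{"dx":0,"dy":0,"dz":0,"rx":0,"ry":0,"rz":0,"gripper":0.85},{"dx":0,"dy":0,"dz":0,"rx":0,"ry":0,"rz":0,"gripper":1},{"dx":0,"dy":0,"dz":0,"rx":0,"ry":0,"rz":0,"gripper":1},{"dx":0,"dy":0,"dz":0,"rx":0,"ry":0,"rz":0,"gripper":1}]'  && python3 -m creep '[{"dx":0,"dy":-0.02,"dz":0,"rx":0,"ry":0,"rz":0,"gripper":1},{"dx":0,"dy":-0.06,"dz":0,"rx":0,"ry":0,"rz":0,"gripper":1},{"dx":0,"dy":-0.1,"dz":0,"rx":0,"ry":0,"rz":0,"gripper":1},{"dx":0,"dy":-0.13,"dz":0.03,"rx":0,"ry":0,"rz":0,"gripper":1},{"dx":0,"dy":-0.13,"dz":0.06,"rx":0,"ry":0,"rz":0,"gripper":1},{"dx":0,"dy":-0.13,"dz":0.06,"rx":0,"ry":0,"rz":0,"gripper":1},{"dx":0,"dy":-0.13,"dz":0.06,"rx":0,"ry":0,"rz":0,"gripper":1},{"dx":0,"dy":-0.13,"dz":0.06,"rx":0,"ry":0,"rz":0,"gripper":1}]'
python3 - <<'E'
from h import *
grab('side','s15');grab('scene','sc15');grab('wrist','w15')
crop('s15',210,110,350,250,4,'s15a');crop('sc15',260,100,400,240,4,'sc15a')
for n,t in(('side','s15'),('wrist','w15'),('scene','sc15')):
    P,m=cloud(n,t);x,y,z=P[...,0],P[...,1],P[...,2]
    s=m&(abs(x-.587)<.012)&(z>.086)&(z<.105); h,e=np.histogram(y[s],np.arange(.19,.32,.005))
    print(n,[(round(a,3),int(c),round(float(np.median(z[s&(y>=a)&(y<a+.005)])),3)) for a,c in zip(e,h) if c])
E
```

```text
time: 17.98
tool_pos: [0.587, 0.2646, 0.0254]
tool_rot: [-1.571, 0.0, 0.001]
contact_force: [-0.6, -0.0, 2.3]
opening: 0.0553
time: 18.73
tool_pos: [0.5872, 0.2642, 0.0256]
tool_rot: [-1.571, -0.0, -0.0]
contact_force: [0.1, 0.1, -0.6]
opening: 0.0913
time: 19.73
tool_pos: [0.5872, 0.3231, 0.1552]
tool_rot: [-1.571, 0.001, -0.001]
contact_force: [0.1, 0.3, -0.8]
opening: 0.0918
side [(np.float64(0.19), 1, 0.098), (np.float64(0.195), 16, 0.098), (np.float64(0.2), 13, 0.096), (np.float64(0.205), 6, 0.096), (np.float64(0.21), 8, 0.097), (np.float64(0.215), 9, 0.096), (np.float64(0.22), 11, 0.096), (np.float64(0.225), 9, 0.096), (np.float64(0.23), 8, 0.096), (np.float64(0.235), 24, 0.094), (np.float64(0.24), 8, 0.093), (np.float64(0.25), 7, 0.095), (np.float64(0.255), 9, 0.094), (np.float64(0.26), 7, 0.096), (np.float64(0.265), 11, 0.095), (np.float64(0.27), 8, 0.095), (np.float64(0.275), 20, 0.095), (np.float64(0.28), 23, 0.091), (np.float64(0.285), 2, 0.087), (np.float64(0.29), 1, 0.086), (np.float64(0.3), 2, 0.087), (np.float64(0.305), 5, 0.087), (np.float64(0.31), 3, 0.087)]
wrist [(
[... 624 characters left out ...]
0.2), 14, 0.096), (np.float64(0.205), 13, 0.097), (np.float64(0.21), 12, 0.097), (np.float64(0.215), 14, 0.097), (np.float64(0.22), 14, 0.098), (np.float64(0.225), 17, 0.097), (np.float64(0.23), 17, 0.098), (np.float64(0.235), 28, 0.091), (np.float64(0.24), 2, 0.088), (np.float64(0.245), 7, 0.095), (np.float64(0.25), 13, 0.097), (np.float64(0.255), 14, 0.097), (np.float64(0.26), 17, 0.096), (np.float64(0.265), 12, 0.097), (np.float64(0.27), 19, 0.098), (np.float64(0.275), 30, 0.093), (np.float64(0.28), 4, 0.088), (np.float64(0.285), 4, 0.087), (np.float64(0.29), 3, 0.088), (np.float64(0.295), 5, 0.087), (np.float64(0.3), 8, 0.089), (np.float64(0.305), 8, 0.089), (np.float64(0.31), 2, 0.088)]
```

View pics/s15a.png

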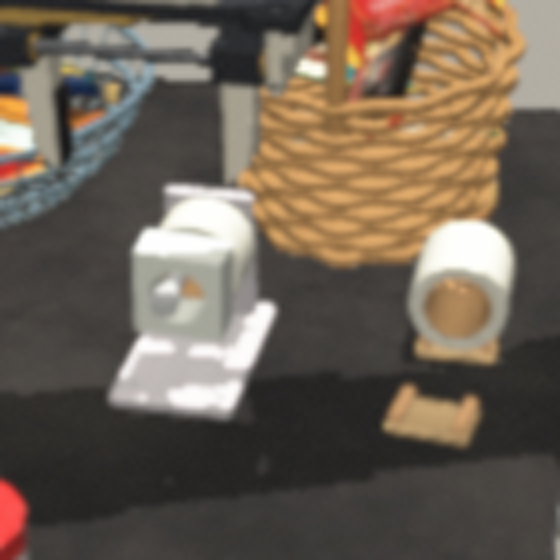

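View pics/sc15a.png

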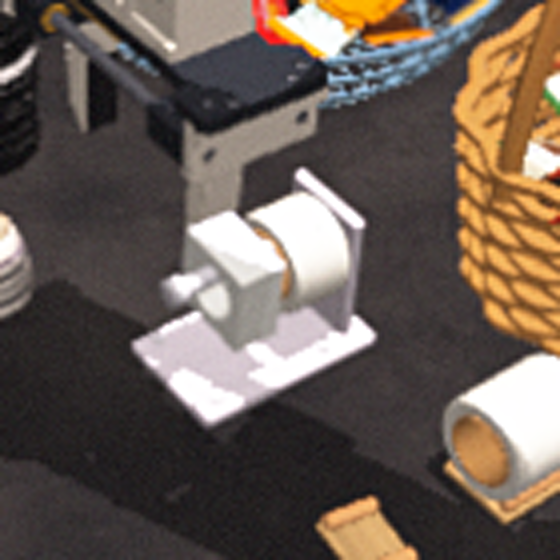

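View pics/w15.png

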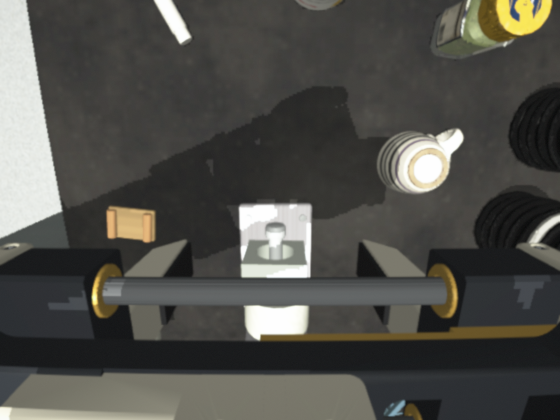

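Run:
```python
from h import *
grab('scene','sc16')
a=cv2.imread('pics/sc15.png').astype(int);b=cv2.imread('pics/sc16.png').astype(int)
print('change around stand',abs(a-b)[130:215,290:360].max(), status.observe()['contact_force'])
print(robot.hand_in())
```

```text
change around stand 47 [-0.25368374 -0.06376369 -0.00152105]
the job is handed in; nothing more can be done
None
```

The label stand is loaded and handed in at about 20 s. I threaded the narrow roll onto the rod and pushed it back to the plate. The square cap then went on in front of it, behind the button.

**Last checks:**
- **Roll:** its front face is at y≈0.239 m. That puts its rear at the plate face (about 0.199 m) to within about 1 mm, the amount I backed off after feeling 3.2 N of contact. Its top is at z≈0.098 m, which is the hanging height.
- **Cap:** it spans about y 0.247–0.279 m and the button starts at about 0.299 m. Its top is at z≈0.097 m, so it hangs on the rod.
- **Robot:** the gripper was open and clear above the stand, with no contact force.
- **Other objects:** I never touched the wide roll, the purple and turquoise rings or the other look-alikes. The wide roll is still in its rest in the last pictures.

**What disagreed or went wrong:**
- **Fingertip position:** all three cameras showed the real fingertips about 23 mm behind the reported TCP, where the given figure was 17 mm ahead. My first grip closed on the top of the roll because of this. I opened, measured the tips and used the true grasp height from then on.
- **Basket handle:** in the start pictures the handle appeared to pass through the gripper, but moving out gave no contact force.
- **Final stillness check:** comparing the last two scene pictures around the stand gave a maximum pixel difference of 47. I did not look into it before handing in. It may be image noise or the arm's moving shadow, so this check does not prove that everything was still.

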